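# Build up and pin the bench shoe rest

### The job

Build up the shoe rest on its iron base: lay the dark walnut riser on the base, the pale boxwood riser on that, and the brass sole plate on top with its toe the same way as the base's round toe, all square with the base and their holes in line. Then take the red-handled pin from its slanted holder and pass it down through all the holes into the base until its collar sits fully home on the sole plate, and let go. Do not shift the tip dish, the match safe, the chrome shoe form or the iron lever.

Things in the scene. Friction and masses are not known exactly. Their poses are not given: they have to be found in the camera images.
- base: Dark iron base of the shoe rest, fixed to the counter: 110 x 70 x 30 mm block with a half-round toe of radius 35 mm added at its +x end (toe tip 90 mm from the origin, brass dot on it), square heel at -x (55 mm). Origin: centre of the underside, under the hole; x points to the toe, z up. It stands at varying places and turns.
- base_hole (a point): Mouth of the base's blind vertical hole, on its top face 30 mm above the counter: 13 mm diameter, 26 mm deep, chamfered 2 mm.
- walnut: Walnut riser (dark wood), loose block 84 x 48 x 24 mm (x, y, z; z up) lying flat on the counter, with a 13 mm vertical through hole at its centre, chamfered 2 mm. About 60 to 130 g. Origin: centre of the underside, on the hole's axis. Either way round is alike.
- boxwood: Boxwood riser (pale wood), loose block 84 x 48 x 16 mm lying flat on the counter, with a 13 mm through hole at its centre, chamfered 2 mm. About 50 to 100 g. Origin: centre of the underside, on the hole's axis. Either way round is alike.
- sole: Loose brass sole plate, 12 mm thick, flat on the counter: middle 76 x 52 mm, toe rounded (tip 64 mm from the origin at +x), narrower round heel (58 mm at -x) with a stop 28 mm wide standing 10 mm above the plate 53 mm behind the origin. 13 mm through hole at the origin, chamfered 2 mm. 220 to 450 g. Origin: hole centre at the underside; x points to the toe, z up.
- sole_toe (a point): Point on top of the sole plate's toe, 55 mm ahead of the hole.
- pin: Loose steel pin, red handle. Shank 10 mm diameter, 72 mm long below the collar, last 9 mm tapering to 5 mm; collar 26 mm diameter, 4 mm thick; round handle 16 mm diameter, 36 mm long above the collar. 80 to 150 g. Origin: centre of the collar's underside; z runs up the handle. Starts in the slanted holder, leaning 30 to 36 degrees; home, the collar's underside is 82 mm above the counter.
- pin_tip (a point): Lower end of the pin's shank, 72 mm below the collar's underside.
- holder: Pin holder, fixed: wooden block 44 x 44 x 50 mm tilted 30 degrees on an iron foot 80 x 60 mm, about 80 mm high, with a 12 mm bore, 42 mm deep, along the block's slanted axis; the pin slides out along its own axis. Origin: centre of the foot's underside; z up; the pin leans to the holder's -x side, which is roughly to the robot's right (-y).
- lever_base: Foot of the iron hand lever, fixed near the heel end of the base: 50 x 44 mm, 45 mm high with its cheeks. Origin: centre of the underside.
- lever_knob (a point): Centre of the black 32 mm ball knob on the upright iron lever (12 mm thick, pivoted 35 mm above the counter, knob centre 112 mm from the pivot, top at most 163 mm above the counter). It leans to either side by up to 0.3 rad. Leave alone.
- dish: Cut crystal tip dish, loose bowl 84 mm across, 32 mm high. Origin: centre of the underside. Leave alone.
- matchsafe: Pewter match safe, loose, 58 x 36 x 16 mm. Origin: centre of the underside. Leave alone.
- shoeform: Chrome heel-and-toe shoe form, loose, 210 mm long (x), 66 mm wide, 70 mm high. Origin: centre of the underside. Leave alone.
Mind the look-alikes: they are no part of the job. Of the things that look like the boxwood, the middle-sized one is meant.

How it is judged:
By the outcome, as a careful person would: the job done as asked, in the order asked, and still so for the second after the job is handed in, with the robot touching nothing.
It also fails if it takes over 72 s, if anything falls off the work surface, if the arm or the gripper's body presses on something with over 40 N, if the wrist force passes 120 N, or if a joint passes its speed limit or range.

### The arm

A 6-joint arm with a two-finger parallel gripper is mounted at the origin on the work surface. World frame = base frame: x ahead of the robot, y to its left, z up, the work surface at z = 0. Lengths are in m, angles in rad, forces in N, time in s.
With the tool pointing down it reaches from about 0.35 to 0.975 m from the base axis. Payload 4.9 kg.
Tool frame: the origin (TCP) lies on the mounting face of the last link; the fingertips stand 173 mm ahead of it and the grasp point (between the pads) lies 155 mm ahead of it; x points along the fingers, z is the direction in which the jaws open and shut, and the axes are right-handed (so a half turn about x gives the same grasp; the last joint's range is limited). The gripper opens to 85 mm and grips with 20 to 120 N. Pads are 22 mm wide; open, the fingers measure 114 mm over their backs; the gripper's body (76 mm by 85 mm) begins 54 mm behind the grasp point. The pads swing forward as they close: fully open they stand 13 mm farther back than shut.
Start: joints at [-1.292, 0.053, 1.613, -0, 1.476, -0.119], TCP at [0.242, -0.576, 0.405] pointing down, gripper open.
Joint ranges: [-3.01, 3.01], [-1.01, 2.22], [0.06, 2.58], [-1.02, 4.17], [0.09, 2.62], [-3.14, 3.14]. Speed limits (rad/s): [2.57, 2.57, 3.14, 3.14, 3.14, 3.14].

### API

Orientations are given as a rotation vector (axis times angle).
In Python, from station import get_obs, get_image, get_calibration, finish_job, look_for, masks_of, tip_of gives the robot as it stands.
- The arm moves only by the tool carry_out, never from a script. Its argument "increments" is a list of rows, each a list of 3 entries, a list of its own where there are three numbers: the turn, a rotation vector about the world's x, y, z in units of 0.1 rad (1.0 is 0.1 rad), then the shift along the world's x, y, z in units of 20 mm (1.0 is 20 mm), then the opening, from 0 (shut) to 1 (fully open). A call has 1 to 8 rows; each row shifts and turns the pose as measured when the row begins; what a row does not reach is not made up. A row lasts 1/10 s, in which the tool goes at most 50 mm and 8.59 degrees, less where a joint would pass 70% of its speed; a pose out of reach is approached as far as the arm can. A call with a number of a shift or a turn outside -1 to 1 is refused whole. A call with a gripper value outside its range is refused whole. The fingers move at their own pace and stop on an object; "squeeze" is the grip in N (left out, the last holds). Time passes only in rows, so rows that do not move let the fingers close. It gives the time, the measured TCP pose, the force and the opening at its end, in the units of the state.
- get_obs(): the state, without advancing time (a new reading comes with each control period).
- get_image(name): name is "side" or "top" or "wrist"; returns (picture, depth): 480x640x3 uint8, blue, green, red; 480x640 float32, m along the optical axis (not along the pixel's ray), 0 where there is no reading.
- get_calibration(name): a dict with "fx", "fy", "cx", "cy" (pixels), "position" and "orientation" of the camera in the world. Camera axes: x right, y down, z forward; pixel columns grow to the right and rows downward; lengths in m; the calibration is good to about 2 mm. A picture is of the moment at which its call begins: read the wrist's pose just before it. get_calibration takes no time and is no camera call; for the wrist camera it gives the pose at the moment of the call.
- finish_job(): hands the job in, once; it reports no verdict.
Trained networks look in the newest picture that a camera, given by its name, has taken for a name from the list of things; names that differ only in an ending like _2 or _b are one class to them, and where a whole thing is asked for, a point or a joint stands for the part that bears it (a point fixed in the world has none). Each returns a list of dicts, best first, with "p" (0 to 1); they miss things now and then, are a little off and sometimes report something else, mostly with a low value. They report only what shows in the picture. A call takes as long as a camera call. They do not tell look-alikes from the thing itself.
- look_for(camera, query): "centre" ([column, row] in pixels, amid what is visible of it).
- masks_of(camera, query): "region" (480x640 bool, what is visible of it) and "centre" ([column, row] in pixels, amid what is visible of it).
- tip_of(camera, query): "centre" ([column, row] in pixels: a listed point, or the origin of a listed thing).
The state is a dict: "t": time; "q": joint angles; "dq": joint speeds; "effort": joint torques, N m; "tool_pos": TCP position; "tool_rot": TCP orientation; "contact_force": force on the tool from outside, world axes, zero at the start; "wrist_torque": the same for the moment, N m; "opening": finger opening in m.
Only numpy, scipy, OpenCV 4.12 (cv2) and the standard library are available. Lean on these libraries where they do the work, as an engineer would, in place of code of your own. Each camera call takes 0.05 s, during which the arm holds its last target.

## Working session

There is one attempt and no reset: what is moved stays moved. The work goes in short steps, Python scripts to look and compute and a tool call to move; the robot and the scene stay as the last step left them, time stands still between calls to the robot, and variables do not carry over. Pictures are saved under pics/ and viewed, and the job is handed in when it is done.

Besides the shell and the picture viewer there is one more tool, called after "Call:" by a JSON object that holds its "name" and its "arguments". carry_out: Moves the arm, as the interface text tells. Shifts and turns lie within -1 to 1; 1 stands for 20 mm of shift or 0.1 rad of turn. Its arguments: {"type":"object","properties":{"increments":{"type":"array","items":{"type":"array"}},"squeeze":{"type":"number"}},"required":["increments"]}

```bash
ls; mkdir -p pics
cat > h.py <<'E'
import numpy as np, cv2
from scipy.spatial.transform import Rotation as R
from station import *
def camR(c):
    o=np.array(c["orientation"],float)
    return o if o.shape==(3,3) else (R.from_rotvec(o).as_matrix() if o.size==3 else R.from_quat(o).as_matrix())
def pt(c,u,v,d):
    p=np.array([(u-c["cx"])/c["fx"]*d,(v-c["cy"])/c["fy"]*d,d]); return camR(c)@p+np.array(c["position"])
def onz(c,u,v,z):
    r=camR(c)@np.array([(u-c["cx"])/c["fx"],(v-c["cy"])/c["fy"],1]); p=np.array(c["position"]); return p+r*(z-p[2])/r[2]
def proj(c,P):
    q=camR(c).T@(np.array(P)-np.array(c["position"])); return np.array([q[0]/q[2]*c["fx"]+c["cx"],q[1]/q[2]*c["fy"]+c["cy"]])
def cloud(c,dep):
    v,u=np.mgrid[0:480,0:640]; p=np.stack([(u-c["cx"])/c["fx"]*dep,(v-c["cy"])/c["fy"]*dep,dep],-1)
    return p@camR(c).T+np.array(c["position"])
E
python3 - <<'E'
from h import *
o=get_obs(); print(o)
for n in("top","side"):
    im,d=get_image(n); cv2.imwrite(f"pics/{n}0.png",im); np.save(n+"0.npy",d); c=get_calibration(n); print(n,c)
    for q in ["base","base_hole","walnut","boxwood","sole","sole_toe","pin","holder","lever_knob","dish","matchsafe","shoeform"]:
        r=look_for(n,q)
        for x in r[:4]:
            u,v=x["centre"]; dd=d[int(v),int(u)]; print(q,round(x["p"],2),np.round([u,v],0),np.round(pt(c,u,v,dd),3))
E
```

```text
pics
{'t': 0.0, 'q': array([-1.29198536e+00,  5.33739357e-02,  1.61426657e+00, -2.49790355e-05,
        1.47601684e+00, -1.18993050e-01]), 'dq': array([ 0.00069492,  0.00192273,  0.00017633, -0.00114801,  0.00119572,
       -0.00046886]), 'effort': array([ 2.68477903e-03, -3.93677437e+01, -3.70173275e+01, -8.13485258e-06,
        7.04422957e-03, -6.60351390e-06]), 'tool_pos': array([ 0.24205137, -0.57594281,  0.40346846]), 'tool_rot': array([ 0.91267059,  1.37315997, -0.91049669]), 'contact_force': array([-0.23327146,  0.24108346, -0.79570533]), 'wrist_torque': array([0.00855458, 0.02882963, 0.00376421]), 'opening': 0.08556066524703759}
top {'fx': 566.8232622069407, 'fy': 566.8232622069407, 'cx': 318.71319826781365, 'cy': 243.93620547190662, 'position': array([0.34420531, 0.03968298, 1.2274952 ]), 'orientation': array([-2.12884124,  2.13161405, -0.16662284])}
base 0.73 [344. 280.] [ 0.468 -0.001  0.027]
base_hole 0.7 [344. 282.] [ 0.463 -0.003  0.026]
walnut 0.92 [227. 210.] [0.621 0.252 0.019]
boxwood 0.97 [210. 347.] [0.328 0.284 0.001]
boxwood 0.79 [137. 332.] [0.359 0.441 0.003]

[... 817 characters left out ...]
-0.031  0.027]
walnut 0.87 [343. 243.] [0.615 0.233 0.02 ]
walnut 0.62 [323. 367.] [ 0.507 -0.304  0.032]
boxwood 0.85 [256. 218.] [0.357 0.43  0.019]
boxwood 0.63 [279. 241.] [0.427 0.269 0.016]
boxwood 0.58 [243. 243.] [0.318 0.282 0.009]
sole 0.86 [379. 285.] [0.685 0.023 0.002]
sole 0.73 [320. 346.] [ 0.498 -0.344  0.12 ]
sole_toe 0.7 [378. 289.] [ 0.676 -0.003  0.009]
sole_toe 0.69 [384. 251.] [0.73  0.182 0.013]
pin 0.71 [320. 349.] [ 0.499 -0.339  0.109]
holder 0.68 [321. 369.] [ 0.505 -0.298  0.021]
lever_knob 0.74 [309. 289.] [ 0.49  -0.163  0.126]
dish 0.5 [313. 213.] [0.543 0.459 0.017]
shoeform 0.7 [420. 334.] [ 0.724 -0.228  0.038]
shoeform 0.2 [296. 294.] [ 0.467 -0.033  0.028]
```

View pics/top0.png

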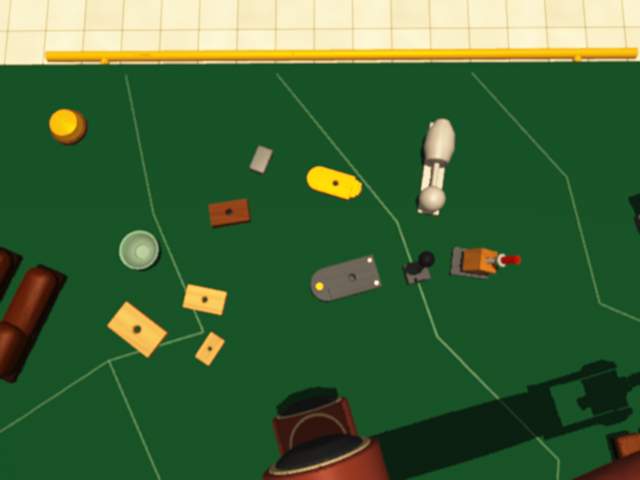

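View pics/side0.png

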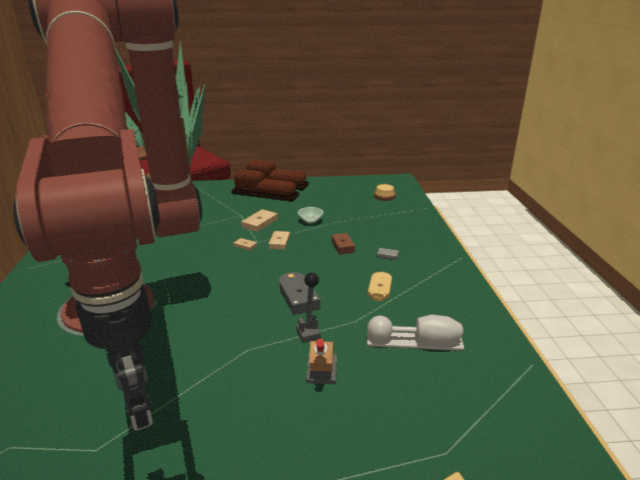

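Run:
```python
from h import *
im=cv2.imread("pics/top0.png"); d=np.load("top0.npy"); c=get_calibration("top")
a=im[150:370,90:390]; cv2.imwrite("pics/c1.png",cv2.resize(a,None,fx=2.6,fy=2.6,interpolation=cv2.INTER_CUBIC))
a=im[100:300,380:560]; cv2.imwrite("pics/c2.png",cv2.resize(a,None,fx=3,fy=3,interpolation=cv2.INTER_CUBIC))
get_image("wrist")
cw=get_calibration("wrist"); o=get_obs(); T=R.from_rotvec(o["tool_rot"]).as_matrix()
print("toolR",T.round(3)); print("cam in tool",T.T@(cw["position"]-o["tool_pos"]),(T.T@camR(cw)).round(3),cw["fx"])
get_image("top")
for q,z in [("walnut",.024),("boxwood",.016),("sole",.012),("base",.03)]:
    for m in masks_of("top",q)[:3]:
        M=m["region"].astype(np.uint8); ct=max(cv2.findContours(M,0,2)[0],key=cv2.contourArea)
        P=np.array([onz(c,u,v,z)[:2] for [[u,v]] in ct],np.float32)*1000
        (x,y),(w,h),an=cv2.minAreaRect(P); print(q,round(m["p"],2),"ctr",x.round(1) if hasattr(x,'round') else x,y,"size",w,h,"ang",an, "medz",np.median(cloud(c,d)[...,2][m["region"]]))
    for m in tip_of("top",q)[:3]: print("  tip",m["p"],m["centre"],onz(c,*m["centre"],z))
for q,z in [("base_hole",.03),("sole_toe",.012)]:
    for m in tip_of("top",q)[:2]: print("  tip",q,m["p"],m["centre"],onz(c,*m["centre"],z))
print(get_obs()["t"])
```

```text
toolR [[-0.     0.922  0.387]
 [-0.     0.387 -0.922]
 [-1.    -0.     0.   ]]
cam in tool [0.0310575  0.08034701 0.00044808] [[-0.001 -0.314  0.95 ]
 [ 0.001 -0.95  -0.314]
 [ 1.     0.001  0.001]] 365.2079315986398
walnut 0.89 ctr 615.7236328125 246.92196655273438 size 54.053855895996094 87.02436828613281 ang 8.836257934570312 medz 0.023995127518724457
walnut 0.47 ctr 535.4058837890625 441.69610595703125 size 82.5081787109375 80.25109100341797 ang 50.87211990356445 medz 0.016341625370781543
  tip 0.82 [228.5, 213.6] [0.61325848 0.24793639 0.024     ]
boxwood 0.89 ctr 324.96954345703125 283.6247253417969 size 39.476016998291016 62.226322174072266 ang 56.94834518432617 medz 0.011188248186719596
boxwood 0.61 ctr 428.8935852050781 295.3778076171875 size 86.6944580078125 47.775081634521484 ang 78.02291870117188 medz 0.01646797151066226
boxwood 0.57 ctr 366.82818603515625 436.667236328125 size 115.55675506591797 66.2633056640625 ang 53.27975082397461 medz 0.02080320276309089
  tip 0.89 [139.5, 331.5] [0.35990857 0.43163145 0.016     ]
  tip 0.78 [208.2, 301.7] [0.42270596 0.28775393 0.016     ]
  tip 0.75 [209.0, 345.9] [0.32982033 0.28310869 0.016     ]
sole 0.91 ctr 685.6405639648438 19.182785034179688 size 122.1799545288086 55.393348693847656 ang 73.29116821289062 medz 0.01246488310756988
  tip 0.8 [336.9, 183.8] [0.68276944 0.01146203 0.012     ]
  tip 0.18 [466.7, 264.1] [ 0.50315532 -0.26725546  0.012     ]
base 0.9 ctr 469.448974609375 -0.8103866577148438 size 71.44987487792969 144.9763641357422 ang 15.830155372619629 medz 0.03060038459745018
  tip 0.64 [350.4, 277.7] [ 0.47218347 -0.01554446  0.03      ]
  tip sole_toe 0.84 [313.6, 176.6] [0.69942892 0.06304998 0.012     ]
1.9
```

View pics/c1.png

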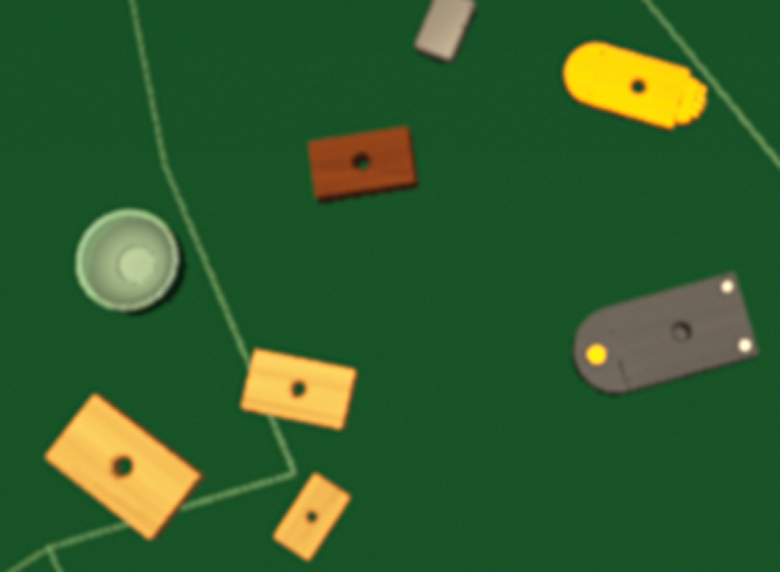

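View pics/c2.png

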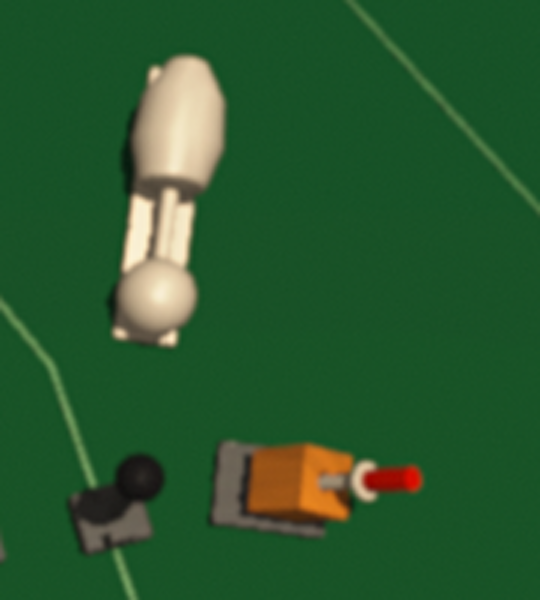

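Call:
{"name": "carry_out", "arguments": {"increments": [[[0, 0, 0.52], [0.4, 1, 0], 0.72], [[0, 0, 0.52], [0.4, 1, 0], 0.72], [[0, 0, 0.52], [0.4, 1, 0], 0.72], [[0, 0, 0.52], [0.4, 1, 0], 0.72], [[0, 0, 0.52], [0.4, 1, 0], 0.72], [[0, 0, 0.52], [0.4, 1, 0], 0.72], [[0, 0, 0.52], [0.4, 1, 0], 0.72], [[0, 0, 0.52], [0.4, 1, 0], 0.72]], "squeeze": 40}}

```text
t: 2.7
tool_pos: [0.3066, -0.4123, 0.4047]
tool_rot: [0.582, 1.49, -0.583]
contact_force: [-0.0, -0.2, 0.3]
opening: 0.0614
```

Call:
{"name": "carry_out", "arguments": {"increments": [[[0, 0, 0.52], [0.4, 1, 0], 0.72], [[0, 0, 0.52], [0.4, 1, 0], 0.72], [[0, 0, 0.52], [0.4, 1, 0], 0.72], [[0, 0, 0.52], [0.4, 1, 0], 0.72], [[0, 0, 0.52], [0.4, 1, 0], 0.72], [[0, 0, 0.52], [0.4, 1, 0], 0.72], [[0, 0, 0.52], [0.4, 1, 0], 0.72], [[0, 0, 0.52], [0.4, 1, 0], 0.72]]}}

```text
t: 3.5
tool_pos: [0.3722, -0.2451, 0.4059]
tool_rot: [0.243, 1.553, -0.246]
contact_force: [0.3, -0.3, -0.5]
opening: 0.0616
```

Call:
{"name": "carry_out", "arguments": {"increments": [[[0, 0, 0.52], [0.4, 1, 0], 0.72], [[0, 0, 0.52], [0.4, 1, 0], 0.72], [[0, 0, 0.52], [0.4, 1, 0], 0.72], [[0, 0, 0.52], [0.4, 1, 0], 0.72], [[0, 0, 0.52], [0.4, 1, 0], 0.72], [[0, 0, 0.52], [0.4, 1, 0], 0.72], [[0, 0, 0.52], [0.4, 1, 0], 0.72], [[0, 0, 0.52], [0.4, 1, 0], 0.72]]}}

```text
t: 4.3
tool_pos: [0.4375, -0.0777, 0.4074]
tool_rot: [-0.098, 1.56, 0.093]
contact_force: [0.3, 0.0, -0.1]
opening: 0.0614
```

Call:
{"name": "carry_out", "arguments": {"increments": [[[0, 0, 0.52], [0.4, 1, 0], 0.72], [[0, 0, 0.52], [0.4, 1, 0], 0.72], [[0, 0, 0.52], [0.4, 0.8, 0], 0.72], [[0, 0, 0], [0, 0, 0], 0.72]]}}

```text
t: 4.7
tool_pos: [0.4624, -0.0174, 0.4081]
tool_rot: [-0.228, 1.548, 0.224]
contact_force: [-0.4, -0.7, -0.3]
opening: 0.0618
```

```bash
cat >> h.py <<'E'
def phi():
    o=get_obs(); T=R.from_rotvec(o["tool_rot"]).as_matrix(); return np.degrees(np.arctan2(T[1,1],T[0,1])),T,np.array(o["tool_pos"])
def snap(name,cam="wrist"):
    c=get_calibration(cam); im,d=get_image(cam); cv2.imwrite(f"pics/{name}.png",im); np.save(name+".npy",d); return c,im,d
E
python3 - <<'E'
from h import *
ph,T,p=phi(); print(ph,T.round(3),p)
c,im,d=snap("w1")
for q in ["base_hole","base"]:
    for m in tip_of("wrist",q)[:2]: print(q,m,onz(c,*m["centre"],.03))
np.save("w1c.npy",c,allow_pickle=True)
E
```

```text
106.50597134227937 [[ 0.011 -0.284  0.959]
 [-0.001  0.959  0.284]
 [-1.    -0.004  0.01 ]] [ 0.46237783 -0.01738509  0.40814503]
base_hole {'centre': [322.4, 209.2], 'p': 0.85} [ 0.47135899 -0.02120492  0.03      ]
base {'centre': [325.9, 202.9], 'p': 0.92} [ 0.47280481 -0.01423349  0.03      ]
base {'centre': [302.4, 319.9], 'p': 0.53} [ 0.48610137 -0.14512757  0.03      ]
```

View pics/w1.png

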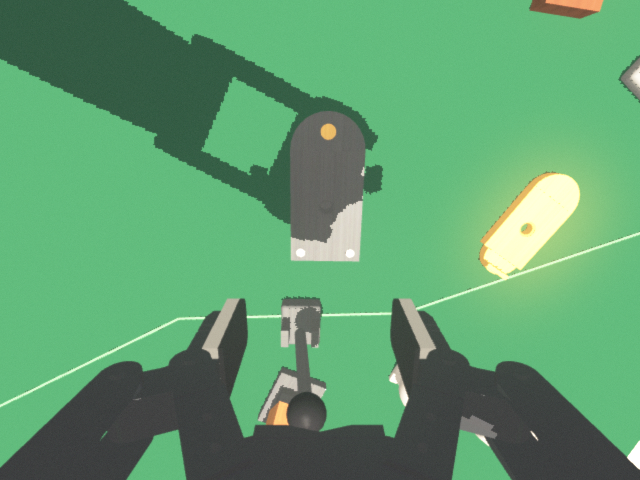

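```bash
cat >> h.py <<'E'
def rect(c,d,zlo,zhi,near,rad,box=None):
    P=cloud(c,d); m=(d>0)&(P[...,2]>zlo)&(P[...,2]<zhi)&(np.hypot(P[...,0]-near[0],P[...,1]-near[1])<rad)
    n,l,st,_=cv2.connectedComponentsWithStats(m.astype(np.uint8)); 
    if n<2: return None
    k=1+np.argmax(st[1:,4]); m=l==k; Q=P[m]; z=np.median(Q[:,2])
    ct=cv2.findContours(m.astype(np.uint8),0,1)[0]; ct=np.vstack(ct)[:,0]
    W=np.array([onz(c,u,v,z)[:2] for u,v in ct],np.float32)*1000
    (x,y),(a,b),an=cv2.minAreaRect(W)
    if a>b: L,w,t=a,b,an
    else: L,w,t=b,a,an+90
    t=t%180
    return dict(ctr=(round(x,1),round(y,1)),L=round(L,1),W=round(w,1),ang=round(t,2),z=round(float(z),4),mask=m,Q=Q)
E
python3 - <<'E'
from h import *
c=np.load("w1c.npy",allow_pickle=True).item(); d=np.load("w1.npy")
r=rect(c,d,.022,.04,(.47,0),.13); print({k:r[k] for k in("ctr","L","W","ang","z")})
t=np.radians(r["ang"]); ux=np.array([np.cos(t),np.sin(t)]); print("hole via rect", np.array(r["ctr"])-ux*17.5)
# heel edge line: extents
im=cv2.imread("pics/w1.png")
cv2.imwrite("pics/w1b.png",cv2.resize(im[100:275,270:390],None,fx=4,fy=3.4,interpolation=cv2.INTER_CUBIC))
for px in [(301,252.5),(350,253),(328,131.5)]: print(px,onz(c,*px,.03))
r=rect(c,d,.006,.018,(.69,.02),.09); print({k:r[k] for k in("ctr","L","W","ang","z")})
E
```

```text
{'ctr': (469.7, -2.6), 'L': 144.5, 'W': 70.0, 'ang': 105.54, 'z': 0.0297}
hole via rect [474.38844341 -19.46026389]
(301, 252.5) [ 0.46355444 -0.0705323   0.03      ]
(350, 253) [ 0.51145496 -0.05703856  0.03      ]
(328, 131.5) [0.45525107 0.04994725 0.03      ]
{'ctr': (684.5, 18.6), 'L': 121.4, 'W': 56.1, 'ang': 72.82, 'z': 0.0117}
```

View pics/w1b.png

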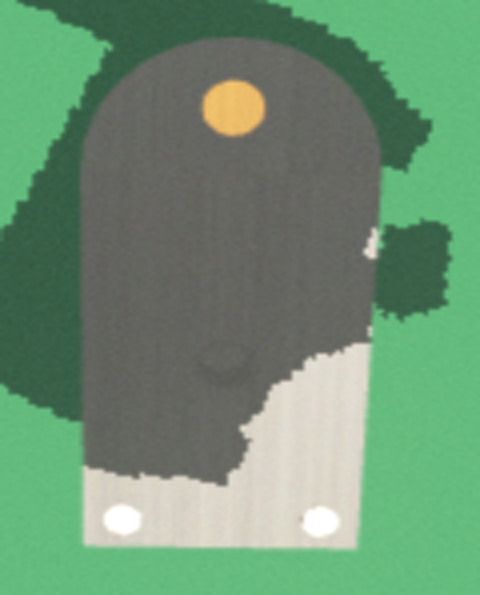

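Call:
{"name": "carry_out", "arguments": {"increments": [[[0, 0.1, -0.1], [0.55, 0.95, -0.25], 0.72], [[0, 0, -0.1], [0.55, 0.95, -0.25], 0.72], [[0, 0, -0.1], [0.55, 0.95, -0.25], 0.72], [[0, 0, -0.1], [0.55, 0.95, -0.25], 0.72], [[0, 0, -0.1], [0.55, 0.95, -0.25], 0.72], [[0, 0, -0.1], [0.55, 0.95, -0.25], 0.72], [[0, 0, -0.1], [0.55, 0.95, -0.25], 0.72], [[0, 0, -0.1], [0.55, 0.95, -0.25], 0.72]]}}

```text
t: 5.65
tool_pos: [0.5514, 0.1282, 0.3685]
tool_rot: [-0.145, 1.563, 0.135]
contact_force: [0.6, 0.4, 0.7]
opening: 0.0617
```

Call:
{"name": "carry_out", "arguments": {"increments": [[[0, 0, -0.1], [0.55, 0.95, -0.25], 0.72], [[0, 0, -0.1], [0.55, 0.95, -0.25], 0.72], [[0, 0, -0.1], [0.55, 0.95, -0.25], 0.72], [[0, 0, -0.1], [0.55, 0.95, -0.25], 0.72], [[0, 0, -0.1], [0.55, 0.95, -0.25], 0.72], [[0, 0, -0.1], [0.55, 0.95, -0.25], 0.72], [[0, 0, 0], [0, 0, 0], 0.72]]}}

```text
t: 6.35
tool_pos: [0.6219, 0.2393, 0.3361]
tool_rot: [-0.087, 1.568, 0.073]
contact_force: [-0.1, -0.3, 0.6]
opening: 0.0616
```

Run:
```python
from h import *
ph,T,p=phi(); print(ph,T.round(3),p)
c,im,d=snap("w2")
r=rect(c,d,.017,.033,(.615,.247),.09); print({k:r[k] for k in("ctr","L","W","ang","z")})
for m in tip_of("wrist","walnut")[:2]: print(m,onz(c,*m["centre"],.024))
```

```text
95.8434754983065 [[ 0.002 -0.102  0.995]
 [-0.009  0.995  0.102]
 [-1.    -0.009  0.001]] [0.62186677 0.23929796 0.33609155]
{'ctr': (617.5, 247.3), 'L': 84.8, 'W': 48.0, 'ang': 98.93, 'z': 0.0238}
{'centre': [313.7, 202.5], 'p': 0.6} [0.61690614 0.25282632 0.024     ]
```

View pics/w2.png

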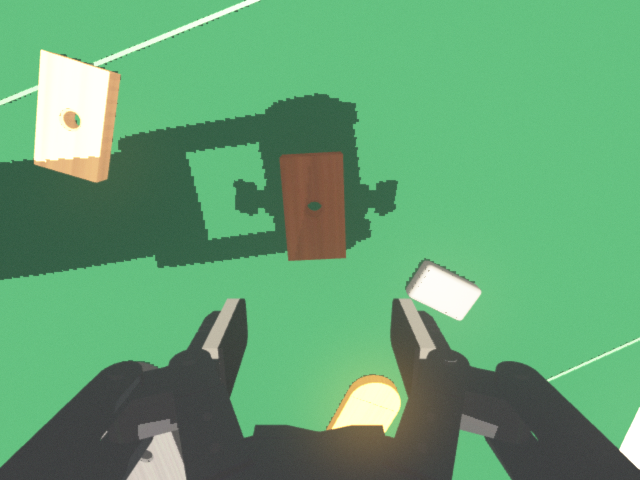

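Call:
{"name": "carry_out", "arguments": {"increments": [[[0.09, 0, 0.5], [-0.22, 0.4, 0], 0.72], [[0, 0, 0.04], [0, 0, -1], 0.72], [[0, 0, 0], [0, 0, -1], 0.72], [[0, 0, 0], [0, 0, -1], 0.72], [[0, 0, 0], [0, 0, -1], 0.72], [[0, 0, 0], [0, 0, -1], 0.72], [[0, 0, 0], [0, 0, -1], 0.72], [[0, 0, 0], [0, 0, 0], 0.72]]}}

```text
t: 7.25
tool_pos: [0.616, 0.2345, 0.2198]
tool_rot: [-0.116, 1.559, 0.112]
contact_force: [-0.4, -0.5, -0.5]
opening: 0.0615
```

Run:
```python
from h import *
ph,T,p=phi(); print(ph,T[:,0].round(3),p, p+.155*T[:,0])
c,im,d=snap("w3")
r=rect(c,d,.017,.033,(.6175,.2473),.05); print({k:r[k] for k in("ctr","L","W","ang","z")})
```

```text
98.3444495281021 [ 0.009 -0.002 -1.   ] [0.61598521 0.23451947 0.21982514] [0.61742653 0.23422906 0.06483211]
{'ctr': (617.4, 247.5), 'L': 85.1, 'W': 48.0, 'ang': 98.95, 'z': 0.0238}
```

View pics/w3.png

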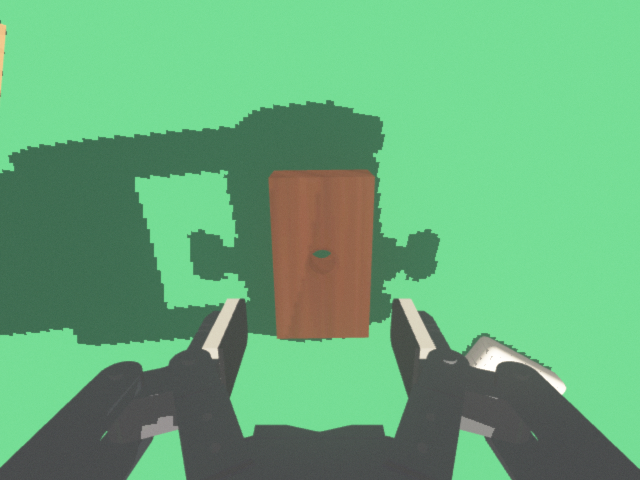

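Call:
{"name": "carry_out", "arguments": {"increments": [[[0, 0.09, 0.1], [0.07, 0.65, 0], 0.72], [[0, 0, 0], [0, 0, -0.5], 0.72], [[0, 0, 0], [0, 0, -0.5], 0.72], [[0, 0, 0], [0, 0, 0], 0.72]]}}

```text
t: 7.7
tool_pos: [0.6201, 0.2483, 0.2062]
tool_rot: [-0.122, 1.557, 0.122]
contact_force: [0.1, -0.5, -0.0]
opening: 0.061
```

Run:
```python
from h import *
ph,T,p=phi(); print(ph,T[:,0].round(3),p, p+.155*T[:,0])
```

```text
98.90455574585062 [ 0.011  0.001 -1.   ] [0.62005465 0.24832343 0.20617162] [0.62169468 0.24848418 0.05118038]
```

Call:
{"name": "carry_out", "arguments": {"increments": [[[0, 0.15, 0], [-0.12, -0.05, -0.4], 0.72], [[0, 0, 0], [0, 0, -0.4], 0.72], [[0, 0, 0], [0, 0, -0.4], 0.72], [[0, 0, 0], [0, 0, 0], 0.72]]}}

```text
t: 8.1
tool_pos: [0.6173, 0.2473, 0.18]
tool_rot: [-0.121, 1.573, 0.123]
contact_force: [-0.4, 0.3, -1.0]
opening: 0.0615
```

```bash
cat > g.py <<'E'
from h import *
ph,T,p=phi(); o=get_obs(); print("phi",round(ph,2),"ax",T[:,0].round(4),"p",p.round(4),"g", (p+.155*T[:,0]).round(4),"f",np.round(o["contact_force"],1),"op",round(o["opening"],4),o["t"])
E
python3 g.py
```

```text
phi 98.92 ax [-6.1e-03  8.0e-04 -1.0e+00] p [0.6173 0.2473 0.18  ] g [0.6163 0.2474 0.025 ] f [-0.4  0.3 -1. ] op 0.0615 8.1
```

Call:
{"name": "carry_out", "arguments": {"increments": [[[0, -0.05, 0], [0, 0, -0.15], 0.72], [[0, 0, 0], [0, 0, 0], 0.4], [[0, 0, 0], [0, 0, 0], 0.4], [[0, 0, 0], [0, 0, 0], 0.4], [[0, 0, 0], [0, 0, 0], 0.4]], "squeeze": 50}}

```text
t: 8.6
tool_pos: [0.6175, 0.2472, 0.1766]
tool_rot: [-0.122, 1.567, 0.123]
contact_force: [0.1, -0.3, -1.4]
opening: 0.0469
```

```bash
python3 g.py
```

```text
phi 98.92 ax [-1.e-04  9.e-04 -1.e+00] p [0.6175 0.2472 0.1766] g [0.6175 0.2474 0.0216] f [ 0.1 -0.3 -1.4] op 0.0469 8.6
```

Call:
{"name": "carry_out", "arguments": {"increments": [[[0, 0, 0], [0, 0, 0.5], 0.4], [[0, 0, 0], [0, 0, 1], 0.4], [[0, 0, 0], [0, 0, 1], 0.4], [[0, 0, 0], [0, 0, 1], 0.4], [[0, 0, 0.1], [-0.5, -0.95, 1], 0.4], [[0, 0, 0.1], [-0.5, -0.95, 0], 0.4], [[0, 0, 0.1], [-0.5, -0.95, 0], 0.4], [[0, 0, 0.1], [-0.5, -0.95, 0], 0.4]]}}

```text
t: 9.4
tool_pos: [0.5762, 0.1709, 0.2754]
tool_rot: [-0.157, 1.561, 0.158]
contact_force: [-0.6, -0.3, -0.7]
opening: 0.0468
```

Call:
{"name": "carry_out", "arguments": {"increments": [[[0, 0, 0.1], [-0.5, -0.95, 0], 0.4], [[0, 0, 0.1], [-0.5, -0.95, 0], 0.4], [[0, 0, 0.1], [-0.5, -0.95, 0], 0.4], [[0, 0, 0.1], [-0.5, -0.95, 0], 0.4], [[0, 0, 0.1], [-0.5, -0.95, 0], 0.4], [[0, 0, 0.1], [-0.5, -0.95, 0], 0.4], [[0, 0, 0.1], [-0.5, -0.95, 0], 0.4], [[0, 0, 0], [-0.5, -0.95, 0], 0.4]]}}

```text
t: 10.2
tool_pos: [0.4922, 0.0132, 0.2826]
tool_rot: [-0.216, 1.547, 0.216]
contact_force: [-0.8, -0.7, -1.1]
opening: 0.0469
```

```bash
python3 g.py
python3 - <<'E'
from h import *
c,im,d=snap("w4")
P=cloud(c,d); ph,T,p=phi()
g=p+.155*T[:,0]
r=rect(c,d,g[2]-.02,g[2]+.012,g,.07); print({k:r[k] for k in("ctr","L","W","ang","z")} if r else None)
r=rect(c,d,.022,.04,(.47,0),.13); print({k:r[k] for k in("ctr","L","W","ang","z")})
E
```

```text
phi 105.77 ax [ 0.0126  0.0018 -0.9999] p [0.4922 0.0132 0.2826] g [0.4942 0.0135 0.1276] f [-0.8 -0.7 -1.1] op 0.0469 10.2
{'ctr': (493.5, 16.2), 'L': 90.0, 'W': 79.7, 'ang': 105.11, 'z': 0.1298}
{'ctr': (447.7, 15.0), 'L': 115.3, 'W': 65.2, 'ang': 63.39, 'z': 0.0296}
```

View pics/w4.png

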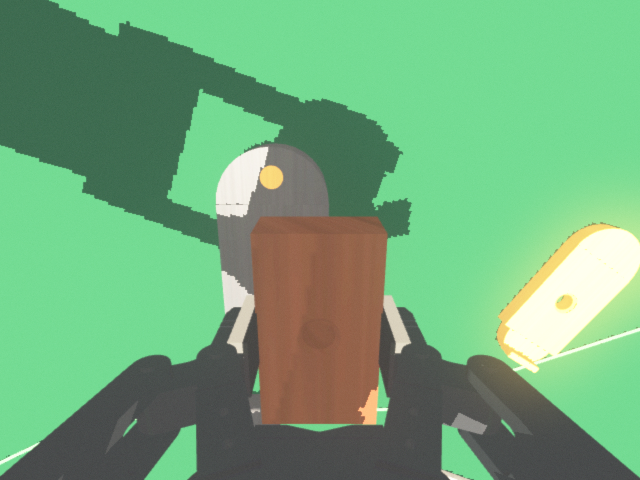

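Call:
{"name": "carry_out", "arguments": {"increments": [[[0, 0.13, 0], [-0.45, -0.81, -0.5], 0.4], [[0, 0, 0], [-0.45, -0.81, -0.5], 0.4], [[0, 0, 0], [0, 0, -0.7], 0.4], [[0, 0, 0], [0, 0, -0.7], 0.4], [[0, 0, 0], [0, 0, 0], 0.4]]}}

```text
t: 10.75
tool_pos: [0.473, -0.022, 0.2359]
tool_rot: [-0.214, 1.556, 0.212]
contact_force: [0.1, 0.3, -1.6]
opening: 0.0472
```

```bash
python3 g.py
python3 - <<'E'
from h import *
c,im,d=snap("w5")
r=rect(c,d,.022,.04,(.47,0),.13); print({k:r[k] for k in("ctr","L","W","ang","z")})
E
```

```text
phi 105.55 ax [ 4.7e-03 -5.0e-04 -1.0e+00] p [ 0.473  -0.022   0.2359] g [ 0.4737 -0.0221  0.0809] f [ 0.1  0.3 -1.6] op 0.0472 10.75
{'ctr': (463.9, 18.4), 'L': 101.7, 'W': 70.1, 'ang': 105.52, 'z': 0.0296}
```

View pics/w5.png

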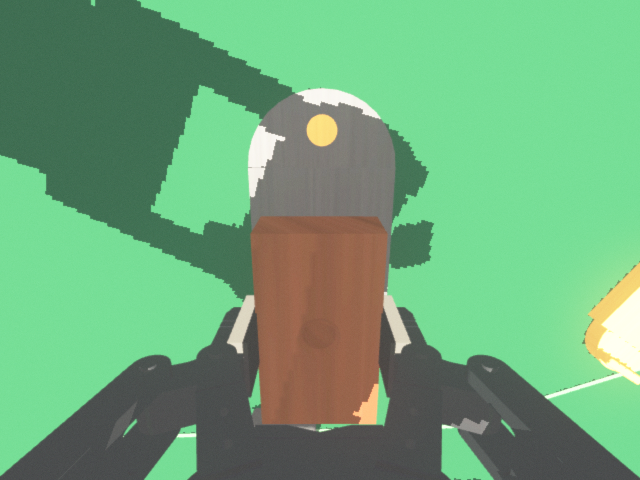

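Call:
{"name": "carry_out", "arguments": {"increments": [[[0, 0.05, 0], [0.06, 0.13, -0.4], 0.4], [[0, 0, 0], [0, 0, -0.4], 0.4], [[0, 0, 0], [0, 0, -0.3], 0.4], [[0, 0, 0], [0, 0, 0], 0.4]]}}

```text
t: 11.2
tool_pos: [0.476, -0.0177, 0.2141]
tool_rot: [-0.216, 1.558, 0.214]
contact_force: [-0.7, 1.2, -1.3]
opening: 0.0469
```

```bash
python3 g.py
```

```text
phi 105.71 ax [ 2.7e-03 -8.0e-04 -1.0e+00] p [ 0.476  -0.0177  0.2141] g [ 0.4764 -0.0179  0.0591] f [-0.7  1.2 -1.3] op 0.0469 11.2
```

Small correction: dx −2 mm, dy −1.5 mm, down 6 mm.

Call:
{"name": "carry_out", "arguments": {"increments": [[[0, 0.02, -0.02], [-0.1, -0.07, -0.1], 0.4], [[0, 0, 0], [0, 0, 0], 0.4]]}}

```text
t: 11.4
tool_pos: [0.474, -0.0191, 0.2119]
tool_rot: [-0.214, 1.56, 0.213]
contact_force: [0.1, 0.6, -1.4]
opening: 0.0468
```

```bash
python3 g.py
```

```text
phi 105.61 ax [ 2.e-04 -7.e-04 -1.e+00] p [ 0.474  -0.0191  0.2119] g [ 0.474  -0.0192  0.0569] f [ 0.1  0.6 -1.4] op 0.0468 11.4
```

Call:
{"name": "carry_out", "arguments": {"increments": [[[0, 0, 0], [0, 0, -0.12], 0.4], [[0, 0, 0], [0.01, 0, -0.1], 0.4], [[0, 0, 0], [0, 0, 0], 0.4]]}}

```text
t: 11.7
tool_pos: [0.4744, -0.0193, 0.2078]
tool_rot: [-0.215, 1.559, 0.212]
contact_force: [-0.1, 0.6, -1.6]
opening: 0.047
```

```bash
python3 g.py
```

```text
phi 105.59 ax [ 0.0017 -0.0011 -1.    ] p [ 0.4744 -0.0193  0.2078] g [ 0.4747 -0.0195  0.0528] f [-0.1  0.6 -1.6] op 0.047 11.7
```

Call:
{"name": "carry_out", "arguments": {"increments": [[[0, 0.02, 0], [-0.02, 0, -0.08], 0.4], [[0, 0, 0], [0, 0, 0], 0.4]]}}

```text
t: 11.9
tool_pos: [0.4744, -0.0195, 0.2067]
tool_rot: [-0.214, 1.56, 0.212]
contact_force: [1.0, 0.0, -1.6]
opening: 0.0469
```

```bash
python3 g.py
```

```text
phi 105.57 ax [ 8.0e-04 -1.3e-03 -1.0e+00] p [ 0.4744 -0.0195  0.2067] g [ 0.4745 -0.0197  0.0517] f [ 1.   0.  -1.6] op 0.0469 11.9
```

Call:
{"name": "carry_out", "arguments": {"increments": [[[0, 0, 0], [0, 0, -0.05], 0.4], [[0, 0, 0], [0, 0, 0], 0.72], [[0, 0, 0], [0, 0, 0], 0.72], [[0, 0, 0], [0, 0, 0.5], 0.72], [[0, 0, 0], [0, 0, 1], 0.72], [[0, 0, 0], [0, 0, 1], 0.72], [[0, 0, 0], [0, 0, 1], 0.72], [[0, 0, 0], [0, 0, 1], 0.72]]}}

```text
t: 12.7
tool_pos: [0.4731, -0.0192, 0.2985]
tool_rot: [-0.213, 1.565, 0.214]
contact_force: [0.4, 0.4, 0.4]
opening: 0.0613
```

```bash
python3 g.py;  python3 - <<'E'
from h import *
c,im,d=snap("w6")
r=rect(c,d,.022,.04,(.47,0),.13); print({k:r[k] for k in("ctr","L","W","ang","z")})
r=rect(c,d,.048,.06,(.47,0),.13); print({k:r[k] for k in("ctr","L","W","ang","z")})
E
```

```text
phi 105.58 ax [-5.2e-03 -2.0e-04 -1.0e+00] p [ 0.4731 -0.0192  0.2985] g [ 0.4723 -0.0192  0.1435] f [0.4 0.4 0.4] op 0.0613 12.7
{'ctr': (469.7, -2.5), 'L': 144.8, 'W': 70.1, 'ang': 105.54, 'z': 0.0296}
{'ctr': (474.4, -19.6), 'L': 84.6, 'W': 48.0, 'ang': 105.65, 'z': 0.0538}
```

View pics/w6.png

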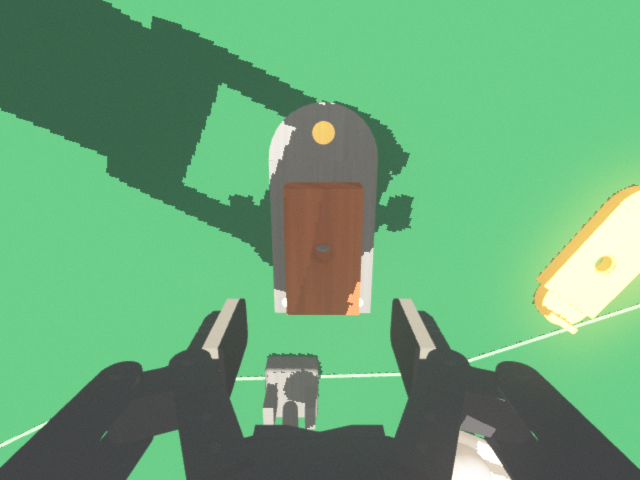

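Call:
{"name": "carry_out", "arguments": {"increments": [[[0, -0.05, -0.3], [-0.14, 0.97, 0], 0.72], [[0, 0, -0.3], [-0.14, 0.97, 0], 0.72], [[0, 0, -0.3], [-0.14, 0.97, 0], 0.72], [[0, 0, -0.3], [-0.14, 0.97, 0], 0.72], [[0, 0, -0.3], [-0.14, 0.97, 0], 0.72], [[0, 0, -0.3], [-0.14, 0.97, 0], 0.72], [[0, 0, -0.3], [-0.14, 0.97, 0], 0.72], [[0, 0, -0.3], [-0.14, 0.97, 0], 0.72]]}}

```text
t: 13.55
tool_pos: [0.4517, 0.1392, 0.3066]
tool_rot: [-0.018, 1.555, 0.008]
contact_force: [0.4, 0.3, -0.6]
opening: 0.0613
```

Call:
{"name": "carry_out", "arguments": {"increments": [[[0, 0, -0.3], [-0.14, 0.97, 0], 0.72], [[0, 0, -0.3], [-0.14, 0.97, -0.2], 0.72], [[0, 0, -0.3], [-0.14, 0.97, -0.2], 0.72], [[0, 0, -0.3], [-0.14, 0.97, -0.2], 0.72], [[0, 0, -0.3], [-0.14, 0.97, -0.2], 0.72], [[0, 0, -0.3], [-0.14, 0.97, -0.2], 0.72], [[0, 0, -0.3], [-0.14, 0.97, -0.2], 0.72], [[0, 0, 0], [0, 0, 0], 0.72]]}}

```text
t: 14.35
tool_pos: [0.4299, 0.2822, 0.2818]
tool_rot: [0.151, 1.546, -0.162]
contact_force: [0.6, -0.8, -0.1]
opening: 0.0617
```

```bash
python3 g.py;  python3 - <<'E'
from h import *
c,im,d=snap("w7")
r=rect(c,d,.01,.025,(.4289,.295),.065); print({k:r[k] for k in("ctr","L","W","ang","z")})
E
```

```text
phi 78.57 ax [ 0.0179 -0.0088 -0.9998] p [0.4299 0.2822 0.2818] g [0.4326 0.2809 0.1269] f [ 0.6 -0.8 -0.1] op 0.0617 14.35
{'ctr': (428.5, 295.8), 'L': 84.3, 'W': 48.0, 'ang': 78.49, 'z': 0.0158}
```

View pics/w7.png

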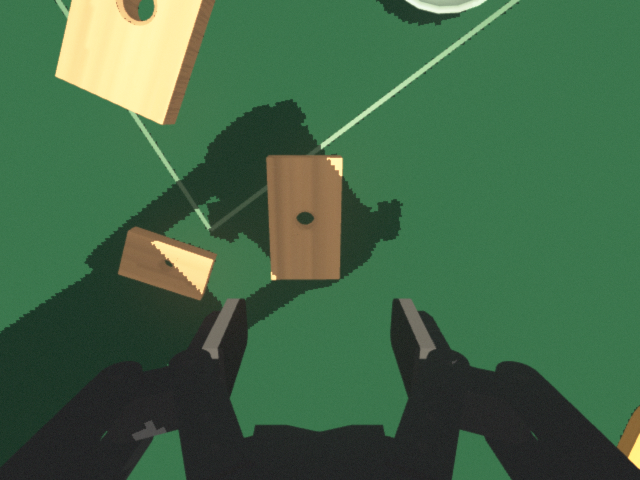

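Call:
{"name": "carry_out", "arguments": {"increments": [[[0.09, 0.18, 0], [-0.07, 0.68, 0], 0.72], [[0, 0, 0], [0, 0, -1], 0.72], [[0, 0, 0], [0, 0, -1], 0.72], [[0, 0, 0], [0, 0, -1], 0.72], [[0, 0, 0], [0, 0, -1], 0.72], [[0, 0, 0], [0, 0, 0], 0.72]]}}

```text
t: 15.0
tool_pos: [0.4304, 0.2957, 0.2028]
tool_rot: [0.163, 1.563, -0.154]
contact_force: [-0.3, -0.8, 0.2]
opening: 0.0613
```

```bash
python3 g.py;  python3 - <<'E'
from h import *
c,im,d=snap("w8")
r=rect(c,d,.01,.025,(.4289,.295),.055); print({k:r[k] for k in("ctr","L","W","ang","z")})
E
```

```text
phi 78.43 ax [ 0.002   0.0054 -1.    ] p [0.4304 0.2957 0.2028] g [0.4307 0.2965 0.0478] f [-0.3 -0.8  0.2] op 0.0613 15.0
{'ctr': (428.6, 296.6), 'L': 85.8, 'W': 48.0, 'ang': 78.48, 'z': 0.0158}
```

Call:
{"name": "carry_out", "arguments": {"increments": [[[-0.05, 0.02, 0], [-0.1, 0.01, -0.45], 0.72], [[0, 0, 0], [0, 0, -0.45], 0.72], [[0, 0, 0], [0, 0, -0.4], 0.72], [[0, 0, 0], [0, 0, 0], 0.72]]}}

```text
t: 15.45
tool_pos: [0.4307, 0.2969, 0.1803]
tool_rot: [0.163, 1.558, -0.155]
contact_force: [-0.1, -0.2, -0.1]
opening: 0.0619
```

```bash
python3 g.py
```

```text
phi 78.39 ax [ 0.0077  0.0044 -1.    ] p [0.4307 0.2969 0.1803] g [0.4319 0.2976 0.0253] f [-0.1 -0.2 -0.1] op 0.0619 15.45
```

Call:
{"name": "carry_out", "arguments": {"increments": [[[-0.05, 0.08, 0], [-0.11, -0.05, -0.25], 0.72], [[0, 0, 0], [0, 0, -0.05], 0.72], [[0, 0, 0], [0, 0, 0], 0.72]]}}

```text
t: 15.75
tool_pos: [0.4286, 0.296, 0.1743]
tool_rot: [0.159, 1.565, -0.16]
contact_force: [-0.5, 0.6, 1.1]
opening: 0.0612
```

```bash
python3 g.py
```

```text
phi 78.39 ax [-2.e-04 -5.e-04 -1.e+00] p [0.4286 0.296  0.1743] g [0.4286 0.2959 0.0193] f [-0.5  0.6  1.1] op 0.0612 15.75
```

Call:
{"name": "carry_out", "arguments": {"increments": [[[0, 0, 0], [0, 0, 0], 0.4], [[0, 0, 0], [0, 0, 0], 0.4], [[0, 0, 0], [0, 0, 0], 0.4], [[0, 0, 0], [0, 0, 0], 0.4], [[0, 0, 0], [0, 0, 0.4], 0.4], [[0, 0, 0], [0, 0, 1], 0.4], [[0, 0, 0], [0, 0, 1], 0.4], [[0, 0, 0.3], [0.1, -0.9, 1], 0.4]], "squeeze": 50}}

```text
t: 16.55
tool_pos: [0.4287, 0.2778, 0.2422]
tool_rot: [0.13, 1.573, -0.137]
contact_force: [0.8, -0.9, 0.0]
opening: 0.0469
```

Call:
{"name": "carry_out", "arguments": {"increments": [[[0, 0, 0.3], [0.15, -0.97, 1], 0.4], [[0, 0, 0.3], [0.15, -0.97, 1], 0.4], [[0, 0, 0.3], [0.15, -0.97, 0], 0.4], [[0, 0, 0.3], [0.15, -0.97, 0], 0.4], [[0, 0, 0.3], [0.15, -0.97, 0], 0.4], [[0, 0, 0.3], [0.15, -0.97, 0], 0.4], [[0, 0, 0.3], [0.15, -0.97, 0], 0.4], [[0, 0, 0.3], [0.15, -0.97, 0], 0.4]]}}

```text
t: 17.35
tool_pos: [0.4533, 0.1178, 0.2931]
tool_rot: [-0.066, 1.563, 0.065]
contact_force: [0.3, 0.1, -0.6]
opening: 0.0467
```

Call:
{"name": "carry_out", "arguments": {"increments": [[[0, 0, 0.3], [0.15, -0.97, 0], 0.4], [[0, 0, 0.3], [0.15, -0.97, 0], 0.4], [[0, 0, 0.3], [0.15, -0.97, 0], 0.4], [[0, 0, 0.3], [0.15, -0.97, 0], 0.4], [[0, 0, 0.3], [0.15, -0.97, 0], 0.4], [[0, 0, 0.3], [0.15, -0.9, 0], 0.4], [[0, 0, 0], [0, 0, 0], 0.4]]}}

```text
t: 18.05
tool_pos: [0.4709, -0.0036, 0.2968]
tool_rot: [-0.212, 1.55, 0.21]
contact_force: [-0.1, -0.2, -1.1]
opening: 0.0466
```

```bash
python3 g.py
```

```text
phi 105.41 ax [ 1.030e-02  5.000e-04 -9.999e-01] p [ 0.4709 -0.0036  0.2968] g [ 0.4725 -0.0035  0.1418] f [-0.1 -0.2 -1.1] op 0.0466 18.05
```

Call:
{"name": "carry_out", "arguments": {"increments": [[[0, 0.1, 0.03], [0.18, -0.8, -0.3], 0.4], [[0, 0, 0], [0, 0, -1], 0.4], [[0, 0, 0], [0, 0, -1], 0.4], [[0, 0, 0], [0, 0, 0], 0.4]]}}

```text
t: 18.45
tool_pos: [0.4746, -0.019, 0.2521]
tool_rot: [-0.211, 1.557, 0.212]
contact_force: [-0.2, 0.6, -0.6]
opening: 0.0467
```

```bash
python3 g.py
python3 - <<'E'
from h import *
c,im,d=snap("w9")
P=cloud(c,d); ph,T,p=phi()
# held hole
r=rect(c,d,.022,.04,(.47,0),.13); print({k:r[k] for k in("ctr","L","W","ang","z")})
E
```

```text
phi 105.43 ax [ 0.0035  0.0014 -1.    ] p [ 0.4746 -0.019   0.2521] g [ 0.4751 -0.0188  0.0971] f [-0.2  0.6 -0.6] op 0.0467 18.45
{'ctr': (457.8, 36.0), 'L': 71.1, 'W': 64.4, 'ang': 18.72, 'z': 0.0295}
```

View pics/w9.png

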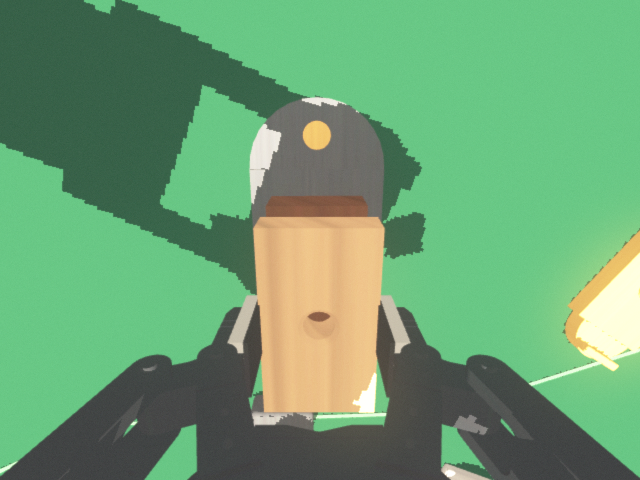

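Call:
{"name": "carry_out", "arguments": {"increments": [[[0, 0.03, 0.03], [-0.01, -0.03, -0.5], 0.4], [[0, 0, 0], [0, 0, -0.4], 0.4], [[0, 0, 0], [0, 0, 0], 0.4]]}}

```text
t: 18.8
tool_pos: [0.4759, -0.0189, 0.2372]
tool_rot: [-0.215, 1.553, 0.214]
contact_force: [0.7, -0.3, -0.3]
opening: 0.0464
```

```bash
python3 g.py
```

```text
phi 105.68 ax [ 7.e-03  5.e-04 -1.e+00] p [ 0.4759 -0.0189  0.2372] g [ 0.4769 -0.0189  0.0822] f [ 0.7 -0.3 -0.3] op 0.0464 18.8
```

Call:
{"name": "carry_out", "arguments": {"increments": [[[0, 0.06, -0.01], [-0.08, -0.03, -0.2], 0.4], [[0, 0, 0], [0, 0, -0.05], 0.4], [[0, 0, 0], [0, 0, 0], 0.4]]}}

```text
t: 19.1
tool_pos: [0.4745, -0.0194, 0.2325]
tool_rot: [-0.214, 1.558, 0.214]
contact_force: [-0.4, 0.2, -0.0]
opening: 0.0466
```

```bash
python3 g.py
```

```text
phi 105.63 ax [ 1.8e-03  3.0e-04 -1.0e+00] p [ 0.4745 -0.0194  0.2325] g [ 0.4748 -0.0194  0.0775] f [-0.4  0.2 -0. ] op 0.0466 19.1
```

Call:
{"name": "carry_out", "arguments": {"increments": [[[0, 0.02, 0], [-0.01, 0, -0.12], 0.4], [[0, 0, 0], [0, 0, 0], 0.4]]}}

```text
t: 19.3
tool_pos: [0.4744, -0.0195, 0.2303]
tool_rot: [-0.214, 1.56, 0.214]
contact_force: [0.7, 1.0, -1.1]
opening: 0.0469
```

```bash
python3 g.py
```

```text
phi 105.62 ax [ 2.e-04  2.e-04 -1.e+00] p [ 0.4744 -0.0195  0.2303] g [ 0.4744 -0.0195  0.0753] f [ 0.7  1.  -1.1] op 0.0469 19.3
```

Call:
{"name": "carry_out", "arguments": {"increments": [[[0, 0, 0], [0, 0, -0.1], 0.4], [[0, 0, 0], [0, 0, -0.03], 0.4], [[0, 0, 0], [0, 0, 0], 0.72], [[0, 0, 0], [0, 0, 0], 0.72], [[0, 0, 0], [0, 0, 0.4], 0.72], [[0, 0, 0], [0, 0, 1], 0.72], [[0, 0, 0], [0, 0, 1], 0.72], [[0, 0, 0], [0, 0, 1], 0.72]]}}

```text
t: 20.1
tool_pos: [0.4733, -0.0194, 0.2963]
tool_rot: [-0.212, 1.565, 0.216]
contact_force: [-0.1, 0.3, -0.0]
opening: 0.0613
```

```bash
python3 g.py;  python3 - <<'E'
from h import *
c,im,d=snap("w10")
r=rect(c,d,.022,.04,(.47,0),.13); print({k:r[k] for k in("ctr","L","W","ang","z")})
r=rect(c,d,.062,.078,(.47,0),.13); print({k:r[k] for k in("ctr","L","W","ang","z")})
r=rect(c,d,.006,.018,(.69,.02),.09); print({k:r[k] for k in("ctr","L","W","ang","z")})
E
```

```text
phi 105.61 ax [-0.0055  0.0014 -1.    ] p [ 0.4733 -0.0194  0.2963] g [ 0.4725 -0.0192  0.1413] f [-0.1  0.3 -0. ] op 0.0613 20.1
{'ctr': (469.6, -2.3), 'L': 144.8, 'W': 70.1, 'ang': 105.55, 'z': 0.0296}
{'ctr': (474.8, -19.0), 'L': 85.0, 'W': 48.0, 'ang': 105.71, 'z': 0.0698}
{'ctr': (682.2, 13.7), 'L': 110.9, 'W': 57.5, 'ang': 73.0, 'z': 0.0117}
```

View pics/w10.png

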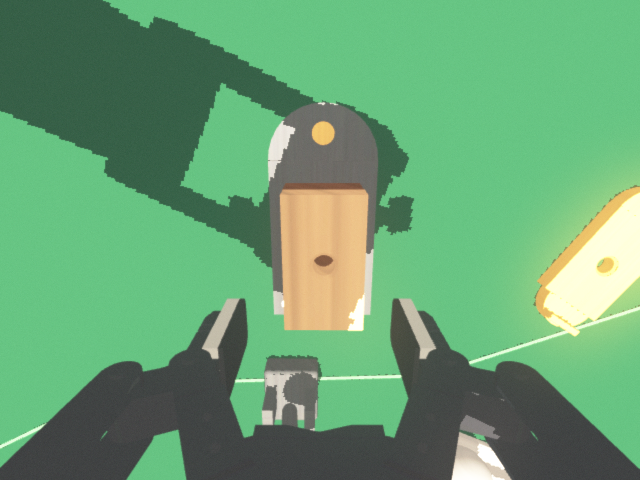

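Call:
{"name": "carry_out", "arguments": {"increments": [[[0, -0.05, -0.5], [0.95, 0.15, 0.3], 0.8], [[0, 0, -0.52], [0.95, 0.15, 0], 0.8], [[0, 0, -0.52], [0.95, 0.15, 0], 0.8], [[0, 0, -0.52], [0.95, 0.15, 0], 0.8], [[0, 0, -0.52], [0.95, 0.15, 0], 0.8], [[0, 0, -0.52], [0.95, 0.15, 0], 0.8], [[0, 0, -0.52], [0.95, 0.15, 0], 0.8], [[0, 0, -0.52], [0.95, 0.15, 0], 0.8]]}}

```text
t: 20.95
tool_pos: [0.6314, 0.0051, 0.3084]
tool_rot: [0.121, 1.555, -0.129]
contact_force: [0.3, -0.1, -0.3]
opening: 0.0681
```

Call:
{"name": "carry_out", "arguments": {"increments": [[[0, 0, -0.52], [0.95, 0.15, 0], 0.8], [[0, 0, -0.52], [0.95, 0.15, 0], 0.8], [[0, 0, -0.52], [0.95, 0.15, 0], 0.8], [[0, 0, 0], [0, 0, 0], 0.8]]}}

```text
t: 21.35
tool_pos: [0.6921, 0.0148, 0.3067]
tool_rot: [0.247, 1.544, -0.257]
contact_force: [-0.8, -0.6, 0.5]
opening: 0.0683
```

```bash
python3 g.py;  python3 - <<'E'
from h import *
c,im,d=snap("w11"); np.save("w11c.npy",c,allow_pickle=True)
r=rect(c,d,.006,.018,(.685,.018),.09); print({k:r[k] for k in("ctr","L","W","ang","z")})
for q in("sole","sole_toe"):
  for m in tip_of("wrist",q)[:2]: print(q,m,onz(c,*m["centre"],.012))
E
```

```text
phi 71.57 ax [ 0.0113 -0.0077 -0.9999] p [0.6921 0.0148 0.3067] g [0.6939 0.0136 0.1517] f [-0.8 -0.6  0.5] op 0.0683 21.35
{'ctr': (687.0, 19.6), 'L': 118.3, 'W': 52.0, 'ang': 72.67, 'z': 0.0117}
sole {'centre': [305.4, 224.8], 'p': 0.89} [0.68758886 0.01902588 0.012     ]
```

View pics/w11.png

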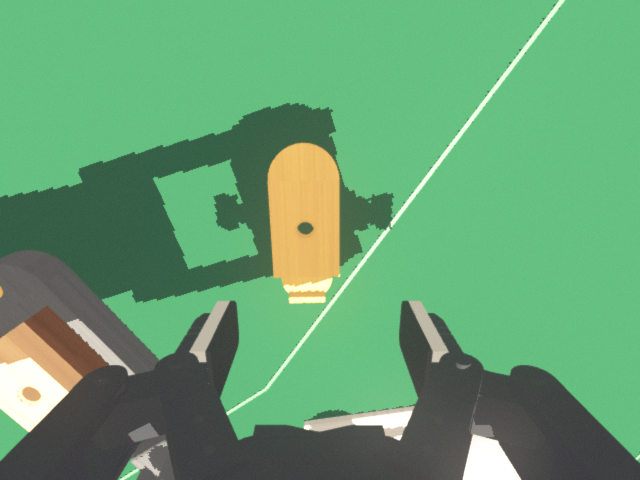

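Run:
```python
from h import *
c=np.load("w11c.npy",allow_pickle=True).item(); d=np.load("w11.npy"); im=cv2.imread("pics/w11.png")
r=rect(c,d,.006,.018,(.685,.018),.09); t=np.radians(r["ang"]); u=np.array([np.cos(t),np.sin(t)]); n=np.array([-u[1],u[0]])
q=r["Q"][:,:2]*1000-np.array([685.5,15.0]); a=q@u; b=q@n
for lo in range(-60,66,4):
    s=(a>=lo)&(a<lo+4)
    if s.sum(): print(lo,b[s].min().round(1),b[s].max().round(1),((b[s].min()+b[s].max())/2).round(1), s.sum())
print(a.max(),a.min())
cv2.imwrite("pics/w11h.png",cv2.resize(im[130:315,250:360],None,fx=5,fy=3.2,interpolation=cv2.INTER_CUBIC)[:590])
# hole dark in depth: points z below
P=cloud(c,d); m=(np.hypot(P[...,0]-.6855,P[...,1]-.015)<.02)&(P[...,2]<.007); v,uu=np.nonzero(m); print("hole px mean",uu.mean() if len(uu) else 0,v.mean() if len(v) else 0,len(v),uu.min(),uu.max(),v.min(),v.max())
for px in [(305.5,222.5),(305.5,228),(305.5,234)]: print(px,onz(c,*px,.012))
```

```text
-52 -16.5 17.1 0.3 261
-48 -18.9 18.4 -0.2 209
-44 -19.7 19.1 -0.3 224
-40 -26.1 26.0 -0.0 265
-36 -26.1 25.8 -0.1 312
-32 -26.1 25.6 -0.2 327
-28 -26.1 25.4 -0.3 309
-24 -26.1 26.0 -0.0 323
-20 -26.1 25.7 -0.2 331
-16 -26.1 25.4 -0.3 334
-12 -26.1 26.0 -0.1 342
-8 -26.1 25.8 -0.2 341
-4 -26.1 25.5 -0.3 281
0 -26.0 26.0 -0.0 266
4 -26.1 25.8 -0.1 315
8 -26.1 25.6 -0.3 361
12 -26.1 26.1 0.0 368
16 -26.0 25.8 -0.1 373
20 -26.1 25.5 -0.3 383
24 -26.1 25.8 -0.1 381
28 -26.1 26.0 -0.1 392
32 -26.1 25.7 -0.2 389
36 -26.1 25.3 -0.4 406
40 -25.4 25.1 -0.2 386
44 -24.7 24.9 0.1 392
48 -23.2 23.2 0.0 359
52 -21.3 21.5 0.1 325
56 -18.3 17.8 -0.2 275
60 -13.5 12.6 -0.4 158
63.83489209383695 -51.89319122864116
hole px mean 304.8274111675127 229.14720812182742 197 297 313 222 236
(305.5, 222.5) [0.68824437 0.02069887 0.012     ]
(305.5, 228) [0.68684287 0.01662927 0.012     ]
(305.5, 234) [0.68529789 0.01214305 0.012     ]
```

View pics/w11h.png

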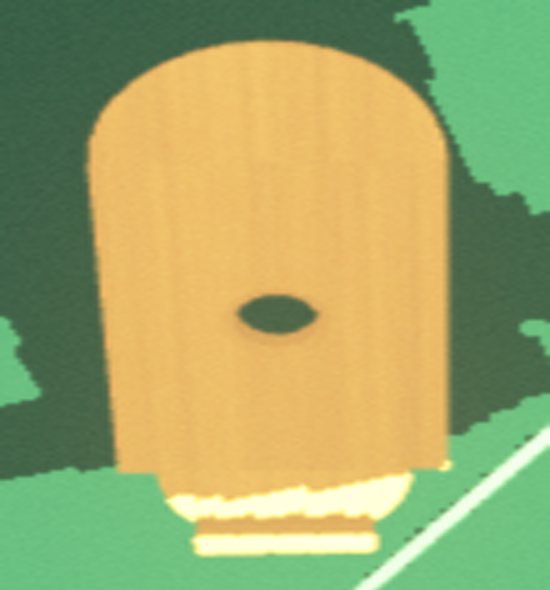

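Call:
{"name": "carry_out", "arguments": {"increments": [[[0.08, 0.12, 0.2], [-0.33, 0, 0], 0.8], [[0, 0, 0], [0, 0, -1], 0.8], [[0, 0, 0], [0, 0, -1], 0.8], [[0, 0, 0], [0, 0, -1], 0.8], [[0, 0, 0], [0, 0, -1], 0.8], [[0, 0, 0], [0, 0, -0.6], 0.8], [[0, 0, 0], [0, 0, 0], 0.8]]}}

```text
t: 22.2
tool_pos: [0.6768, 0.0138, 0.2141]
tool_rot: [0.232, 1.564, -0.229]
contact_force: [0.8, 0.1, -1.0]
opening: 0.0683
```

```bash
python3 g.py;  python3 - <<'E'
from h import *
c,im,d=snap("w12")
r=rect(c,d,.006,.018,(.685,.018),.09); print({k:r[k] for k in("ctr","L","W","ang","z")})
E
```

```text
phi 73.19 ax [-0.0055  0.0022 -1.    ] p [0.6768 0.0138 0.2141] g [0.6759 0.0141 0.0591] f [ 0.8  0.1 -1. ] op 0.0683 22.2
{'ctr': (686.7, 18.7), 'L': 120.6, 'W': 52.0, 'ang': 72.71, 'z': 0.0117}
```

Call:
{"name": "carry_out", "arguments": {"increments": [[[-0.02, -0.06, -0.08], [0.43, 0.06, -0.3], 0.8], [[0, 0, 0], [0, 0, -0.5], 0.8], [[0, 0, 0], [0, 0, -0.5], 0.8], [[0, 0, 0], [0, 0, 0], 0.8]]}}

```text
t: 22.65
tool_pos: [0.6878, 0.015, 0.1912]
tool_rot: [0.237, 1.549, -0.236]
contact_force: [-0.2, 0.3, -0.2]
opening: 0.0682
```

```bash
python3 g.py
```

```text
phi 72.72 ax [ 8.6e-03 -5.0e-04 -1.0e+00] p [0.6878 0.015  0.1912] g [0.6892 0.0149 0.0362] f [-0.2  0.3 -0.2] op 0.0682 22.65
```

Call:
{"name": "carry_out", "arguments": {"increments": [[[0, 0.09, 0], [-0.12, 0, -0.5], 0.8], [[0, 0, 0], [0, 0, -0.3], 0.8], [[0, 0, 0], [0, 0, 0], 0.8]]}}

```text
t: 22.95
tool_pos: [0.6853, 0.015, 0.1737]
tool_rot: [0.236, 1.559, -0.237]
contact_force: [-0.2, 0.0, -0.3]
opening: 0.0682
```

```bash
python3 g.py
```

```text
phi 72.73 ax [-1.3e-03 -6.0e-04 -1.0e+00] p [0.6853 0.015  0.1737] g [0.6851 0.0149 0.0187] f [-0.2  0.  -0.3] op 0.0682 22.95
```

Call:
{"name": "carry_out", "arguments": {"increments": [[[0, 0, 0], [0.01, 0, -0.09], 0.8], [[0, 0, 0], [0, 0, 0], 0.45], [[0, 0, 0], [0, 0, 0], 0.45], [[0, 0, 0], [0, 0, 0], 0.45], [[0, 0, 0], [0, 0, 0], 0.45]], "squeeze": 80}}

```text
t: 23.45
tool_pos: [0.6857, 0.0149, 0.1723]
tool_rot: [0.236, 1.558, -0.237]
contact_force: [0.5, -0.2, -0.9]
opening: 0.0497
```

```bash
python3 g.py
```

```text
phi 72.73 ax [-3.e-04 -6.e-04 -1.e+00] p [0.6857 0.0149 0.1723] g [0.6857 0.0148 0.0173] f [ 0.5 -0.2 -0.9] op 0.0497 23.45
```

Call:
{"name": "carry_out", "arguments": {"increments": [[[0, 0, 0], [0, 0, 0.3], 0.45], [[0, 0, 0], [0, 0, 0.8], 0.45], [[0, 0, 0], [0, 0, 1], 0.45], [[0, 0, 0], [0, 0, 1], 0.45], [[0, 0, 0], [0, 0, 1], 0.45], [[0, 0, 0], [0, 0, 1], 0.45], [[0, 0, 0.2], [-0.5, -0.1, 0.7], 0.45], [[0, 0, 0.5], [-0.95, -0.15, 0], 0.45]]}}

```text
t: 24.25
tool_pos: [0.6547, 0.0103, 0.2961]
tool_rot: [0.178, 1.566, -0.181]
contact_force: [-0.6, -0.7, -3.4]
opening: 0.0497
```

Call:
{"name": "carry_out", "arguments": {"increments": [[[0, 0, 0.5], [-0.95, -0.15, 0], 0.45], [[0, 0, 0.5], [-0.95, -0.15, 0], 0.45], [[0, 0, 0.5], [-0.95, -0.15, 0], 0.45], [[0, 0, 0.5], [-0.95, -0.15, 0], 0.45], [[0, 0, 0.5], [-0.95, -0.15, 0], 0.45], [[0, 0, 0.5], [-0.95, -0.15, 0], 0.45], [[0, 0, 0.5], [-0.95, -0.15, 0], 0.45], [[0, 0, 0], [0, 0, 0], 0.45]]}}

```text
t: 25.05
tool_pos: [0.5137, -0.011, 0.3053]
tool_rot: [-0.11, 1.564, 0.106]
contact_force: [-0.1, 0.2, -3.9]
opening: 0.0496
```

```bash
python3 g.py; python3 -c "
from h import *
snap('w13')"
```

```text
phi 97.87 ax [ 0.0045 -0.002  -1.    ] p [ 0.5137 -0.011   0.3053] g [ 0.5144 -0.0113  0.1503] f [-0.1  0.2 -3.9] op 0.0496 25.05
```

View pics/w13.png

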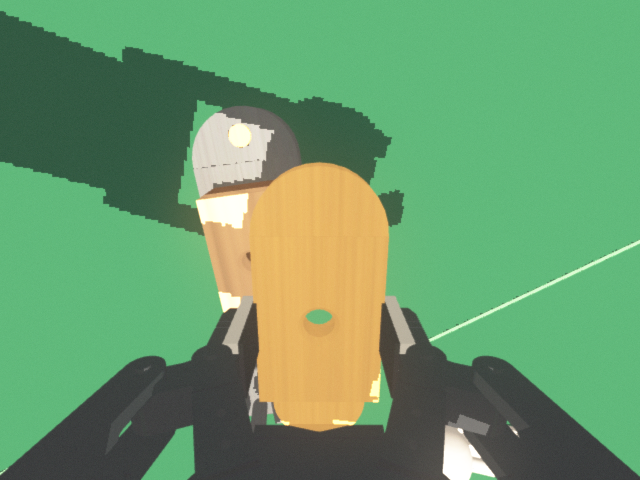

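Call:
{"name": "carry_out", "arguments": {"increments": [[[0, 0.02, 0.68], [-0.98, -0.21, -0.2], 0.45], [[0, 0.02, 0.67], [-0.98, -0.21, -0.3], 0.45], [[0, 0, 0], [0, 0, -0.8], 0.45], [[0, 0, 0], [0, 0, -0.7], 0.45], [[0, 0, 0], [0, 0, 0], 0.45]]}}

```text
t: 25.6
tool_pos: [0.4768, -0.0195, 0.2695]
tool_rot: [-0.219, 1.549, 0.212]
contact_force: [0.5, -0.5, -3.9]
opening: 0.0498
```

```bash
python3 g.py
```

```text
phi 105.75 ax [ 0.0119 -0.0024 -0.9999] p [ 0.4768 -0.0195  0.2695] g [ 0.4787 -0.0199  0.1145] f [ 0.5 -0.5 -3.9] op 0.0498 25.6
```

Call:
{"name": "carry_out", "arguments": {"increments": [[[0.02, 0.12, -0.02], [-0.11, 0.01, -0.4], 0.45], [[0, 0, 0], [0, 0, -0.3], 0.45], [[0, 0, 0], [0, 0, 0], 0.45]]}}

```text
t: 25.9
tool_pos: [0.4759, -0.0192, 0.2556]
tool_rot: [-0.214, 1.56, 0.214]
contact_force: [-0.5, 0.2, -3.6]
opening: 0.0495
```

```bash
python3 g.py
```

```text
phi 105.62 ax [ 3.e-04 -4.e-04 -1.e+00] p [ 0.4759 -0.0192  0.2556] g [ 0.4759 -0.0193  0.1006] f [-0.5  0.2 -3.6] op 0.0495 25.9
```

Call:
{"name": "carry_out", "arguments": {"increments": [[[0, 0, 0], [-0.06, 0, -0.3], 0.45], [[0, 0, 0], [0, 0, -0.15], 0.45], [[0, 0, 0], [0, 0, 0], 0.45]]}}

```text
t: 26.2
tool_pos: [0.4752, -0.0193, 0.2463]
tool_rot: [-0.215, 1.559, 0.213]
contact_force: [-0.6, 0.5, -3.4]
opening: 0.0498
```

```bash
python3 g.py
```

```text
phi 105.62 ax [ 1.2e-03 -5.0e-04 -1.0e+00] p [ 0.4752 -0.0193  0.2463] g [ 0.4754 -0.0193  0.0913] f [-0.6  0.5 -3.4] op 0.0498 26.2
```

Call:
{"name": "carry_out", "arguments": {"increments": [[[0, 0.01, 0], [-0.03, 0, -0.12], 0.45], [[0, 0, 0], [0, 0, -0.06], 0.45], [[0, 0, 0], [0, 0, 0], 0.45]]}}

```text
t: 26.5
tool_pos: [0.4747, -0.0193, 0.2428]
tool_rot: [-0.215, 1.559, 0.213]
contact_force: [1.0, 0.6, -3.1]
opening: 0.05
```

```bash
python3 g.py
```

```text
phi 105.62 ax [ 8.e-04 -7.e-04 -1.e+00] p [ 0.4747 -0.0193  0.2428] g [ 0.4748 -0.0194  0.0878] f [ 1.   0.6 -3.1] op 0.05 26.5
```

Call:
{"name": "carry_out", "arguments": {"increments": [[[0, 0, 0], [0, 0, -0.06], 0.45], [[0, 0, 0], [0, 0, 0], 0.45], [[0, 0, 0], [0, 0, 0], 0.75], [[0, 0, 0], [0, 0, 0], 0.75], [[0, 0, 0], [0, 0, 0.4], 0.75], [[0, 0, 0], [0, 0, 1], 0.75], [[0, 0, 0], [0, 0, 1], 0.75], [[0, 0, 0], [0, 0, 1], 0.75]]}}

```text
t: 27.3
tool_pos: [0.4751, -0.0194, 0.3134]
tool_rot: [-0.215, 1.559, 0.213]
contact_force: [-0.7, 1.2, -0.1]
opening: 0.064
```

```bash
python3 g.py;  python3 - <<'E'
from h import *
c,im,d=snap("w14")
for lo,hi in((.022,.04),(.076,.086)):
  r=rect(c,d,lo,hi,(.47,0),.13); print({k:r[k] for k in("ctr","L","W","ang","z")})
t=np.radians(r["ang"]); u=np.array([np.cos(t),np.sin(t)]); q=r["Q"][:,:2]*1000; print("toe-based hole",np.array(r["ctr"])+u*((q-np.array(r["ctr"]))@u).max()-64*u)
E
```

```text
phi 105.61 ax [ 1.1e-03 -7.0e-04 -1.0e+00] p [ 0.4751 -0.0194  0.3134] g [ 0.4753 -0.0195  0.1584] f [-0.7  1.2 -0.1] op 0.064 27.3
{'ctr': (469.7, -2.6), 'L': 144.8, 'W': 70.1, 'ang': 105.52, 'z': 0.0295}
{'ctr': (474.0, -14.6), 'L': 117.9, 'W': 52.0, 'ang': 105.61, 'z': 0.0817}
toe-based hole [475.33688849 -19.38497208]
```

View pics/w14.png

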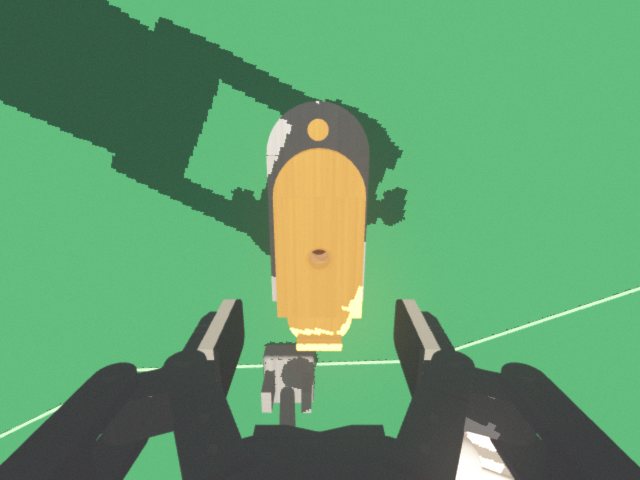

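Call:
{"name": "carry_out", "arguments": {"increments": [[[0, 0, 0], [0, 0, 1], 0.75], [[0, 0, 0], [0, 0, 1], 0.75], [[0, 0, 0], [0.1, -0.5, 1], 0.75], [[0, 0, -0.1], [0.1, -1, 0.8], 0.75], [[0, 0, -0.2], [0.1, -1, 0.3], 0.75], [[0, 0, -0.2], [0.1, -1, 0], 0.75], [[0, 0, -0.2], [0.1, -1, 0], 0.75], [[0, 0, -0.2], [0.1, -1, 0], 0.75]]}}

```text
t: 28.15
tool_pos: [0.4889, -0.1315, 0.4096]
tool_rot: [-0.151, 1.545, 0.137]
contact_force: [-0.2, 0.9, -0.3]
opening: 0.0643
```

Call:
{"name": "carry_out", "arguments": {"increments": [[[0, 0, -0.2], [0.1, -1, 0], 0.75], [[0, 0, -0.2], [0.1, -1, 0], 0.75], [[0, 0, -0.2], [0.1, -1, 0], 0.75], [[0, 0, -0.2], [0.1, -1, 0], 0.75], [[0, 0, -0.2], [0.1, -1, 0], 0.75], [[0, 0, 0], [0.1, -1, 0], 0.75], [[0, 0, 0], [0.1, -1, 0], 0.75], [[0, 0, 0], [0, 0, 0], 0.75]]}}

```text
t: 28.95
tool_pos: [0.5034, -0.2805, 0.4116]
tool_rot: [-0.072, 1.544, 0.05]
contact_force: [0.2, 0.8, -0.6]
opening: 0.0639
```

```bash
python3 g.py;  python3 - <<'E'
from h import *
for cam in("wrist","top","side"):
    c,im,d=snap("p_"+cam,cam); np.save(f"p_{cam}c.npy",c,allow_pickle=True)
E
```

```text
phi 94.47 ax [ 0.0261 -0.0129 -0.9996] p [ 0.5034 -0.2805  0.4116] g [ 0.5074 -0.2825  0.2567] f [ 0.2  0.8 -0.6] op 0.0639 28.95
```

View pics/p_wrist.png

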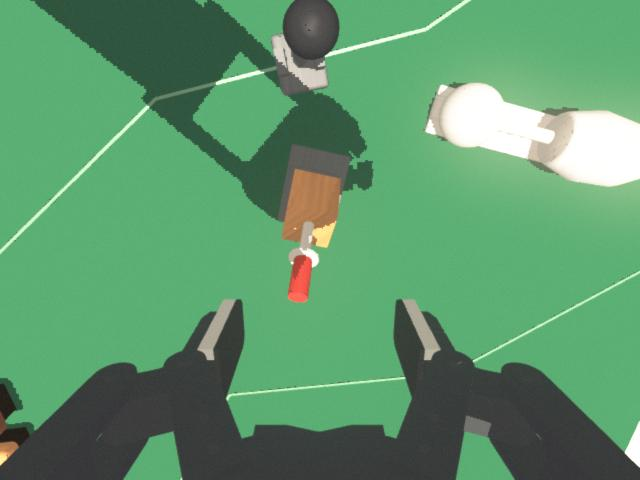

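```bash
cat > pin.py <<'E'
from h import *
from scipy.optimize import least_squares
def red(im): 
    h=cv2.cvtColor(im,cv2.COLOR_BGR2HSV); return ((h[...,0]<6)|(h[...,0]>174))&(h[...,1]>170)&(h[...,2]>60)
def fit(cam):
    c=np.load(f"p_{cam}c.npy",allow_pickle=True).item(); d=np.load(f"p_{cam}.npy"); im=cv2.imread(f"pics/p_{cam}.png")
    P=cloud(c,d); m=red(im)&(d>0)&(np.hypot(P[...,0]-.504,P[...,1]+.33)<.08)&(P[...,2]>.06)
    m=cv2.erode(m.astype(np.uint8),np.ones((3,3)) if cam=="wrist" else np.ones((2,2)))>0
    Q=P[m]; return Q,P
def cyl(Q,th0=(.0,-.6)):
    m=Q.mean(0)
    def ax(x): a=np.array([x[0],x[1],1.]); return a/np.linalg.norm(a)
    def f(x):
        a=ax(x); p=m+np.array([x[2],x[3],0]); w=Q-p; return (np.linalg.norm(w-np.outer(w@a,a),axis=1)-.008)*1000
    best=least_squares(f,[th0[0],th0[1],0,-.0],loss="soft_l1"); a=ax(best.x); return a,m+np.array([best.x[2],best.x[3],0]),np.sqrt(np.mean(best.fun**2))
if __name__=="__main__":
    for cam in("wrist","side","top"):
        Q,P=fit(cam); print(cam,len(Q),Q.mean(0).round(4))
        if len(Q)>20:
            a,p,e=cyl(Q); s=(Q-p)@a
            print(" axis",a.round(4),"tilt",np.degrees(np.arccos(a[2])).round(2),"az",np.degrees(np.arctan2(a[1],a[0])).round(2),"rms",e.round(2))
            # point at z=.1
            print(" at z=.1",(p+a*(.1-p[2])/a[2]).round(4)," s range z:",(p+a*np.percentile(s,1)).round(4),(p+a*np.percentile(s,99)).round(4))
E
python3 pin.py
```

```text
wrist 334 [ 0.5011 -0.3254  0.1161]
 axis [-0.0764 -0.5599  0.825 ] tilt 34.41 az -97.77 rms 0.54
 at z=.1 [ 0.5006 -0.323   0.1   ]  s range z: [ 0.5007 -0.3217  0.0981] [ 0.4985 -0.3381  0.1222]
side 43 [ 0.4985 -0.3402  0.1194]
 axis [ 0.7934 -0.3196  0.5181] tilt 58.8 az -21.94 rms 1.97
 at z=.1 [ 0.4741 -0.3252  0.1   ]  s range z: [ 0.4927 -0.3327  0.1121] [ 0.5065 -0.3382  0.1212]
top 194 [ 0.468  -0.2801  0.5398]
 axis [ 0.4084 -0.8697  0.2773] tilt 73.9 az -64.85 rms 12.13
 at z=.1 [-0.1772  1.0883  0.1   ]  s range z: [ 0.4587 -0.2659  0.5318] [ 0.4896 -0.3317  0.5527]
```

Run:
```python
from h import *
im=cv2.imread("pics/p_side.png"); cv2.imwrite("pics/ps.png",cv2.resize(im[330:400,290:350],None,fx=8,fy=8,interpolation=cv2.INTER_CUBIC))
```

```text
(no output)
```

View pics/ps.png

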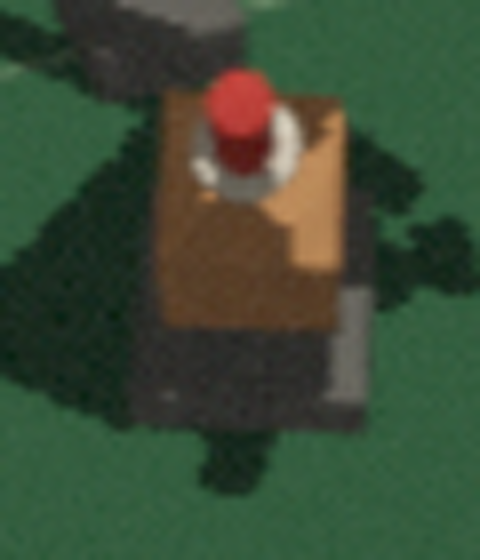

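```bash
cat > tgt.py <<'E'
from h import *
import sys
def need(a,G,back,axy=None):
    a=np.array(a)/np.linalg.norm(a); x=-a; z=np.cross([0,0,1.],-a if True else a)
    # horizontal tool z, tool y azimuth opposite lean
    h=-np.array([a[0],a[1],0]); h/=np.linalg.norm(h)
    z=np.cross(x,h); z/=np.linalg.norm(z); y=np.cross(z,x)
    Rt=np.stack([x,y,z],1); ph,T,p=phi()
    w=R.from_matrix(Rt@T.T).as_rotvec(); P=np.array(G)+a*(.155+back)
    print("turn(0.1rad)",(w*10).round(3),"shift(20mm)",((P-p)/.02).round(3),"target",P.round(4),"cur",p.round(4))
if __name__=="__main__":
    a=np.array([-.0764,-.5599,.825]); top=np.array([.4984,-.3390,.1237]); G=top-.014*a; print("G",G.round(4)); need(a,G,.07)
E
python3 tgt.py
```

```text
G [ 0.4995 -0.3312  0.1122]
turn(0.1rad) [ 6.158  0.072 -2.014] shift(20mm) [-1.056 -8.944 -5.69 ] target [ 0.4823 -0.4571  0.2978] cur [ 0.5034 -0.2783  0.4116]
```

Call:
{"name": "carry_out", "arguments": {"increments": [[[0.68, 0, -0.22], [-0.12, -1, 0], 0.75], [[0.68, 0, -0.22], [-0.12, -1, -0.6], 0.75], [[0.68, 0, -0.22], [-0.12, -1, -0.7], 0.75], [[0.68, 0, -0.22], [-0.12, -1, -0.7], 0.75], [[0.68, 0, -0.22], [-0.12, -1, -0.7], 0.75], [[0.68, 0, -0.22], [-0.12, -1, -0.7], 0.75], [[0.68, 0, -0.22], [-0.12, -1, -0.7], 0.75], [[0.68, 0, -0.22], [-0.12, -1, -0.7], 0.75]]}}

```text
t: 29.9
tool_pos: [0.4866, -0.4344, 0.318]
tool_rot: [0.499, 1.472, 0.349]
contact_force: [1.2, -0.2, -0.1]
opening: 0.064
```

Call:
{"name": "carry_out", "arguments": {"increments": [[[0.5, 0, -0.22], [-0.05, -0.9, -0.8], 0.75], [[0, 0, 0], [0, 0, 0], 0.75]]}}

```text
t: 30.1
tool_pos: [0.4851, -0.4532, 0.2985]
tool_rot: [0.561, 1.461, 0.371]
contact_force: [-0.0, 0.3, -0.3]
opening: 0.0639
```

```bash
python3 g.py; python3 tgt.py
python3 - <<'E'
from h import *
c,im,d=snap("p_wrist"); np.save(f"p_wristc.npy",c,allow_pickle=True)
E
python3 pin.py | head -3
```

```text
phi 83.18 ax [ 0.0888  0.5594 -0.8242] p [ 0.4851 -0.4532  0.2985] g [ 0.4989 -0.3665  0.1707] f [-0.   0.3 -0.3] op 0.0639 30.1
G [ 0.4995 -0.3312  0.1122]
turn(0.1rad) [ 0.011  0.18  -0.043] shift(20mm) [-0.141 -0.198 -0.036] target [ 0.4823 -0.4571  0.2978] cur [ 0.4851 -0.4532  0.2985]
wrist 351 [ 0.5003 -0.3252  0.116 ]
 axis [-0.0795 -0.5592  0.8252] tilt 34.39 az -98.09 rms 0.24
 at z=.1 [ 0.5005 -0.323   0.1   ]  s range z: [ 0.5005 -0.3226  0.0994] [ 0.4983 -0.3382  0.1224]
```

View pics/p_wrist.png

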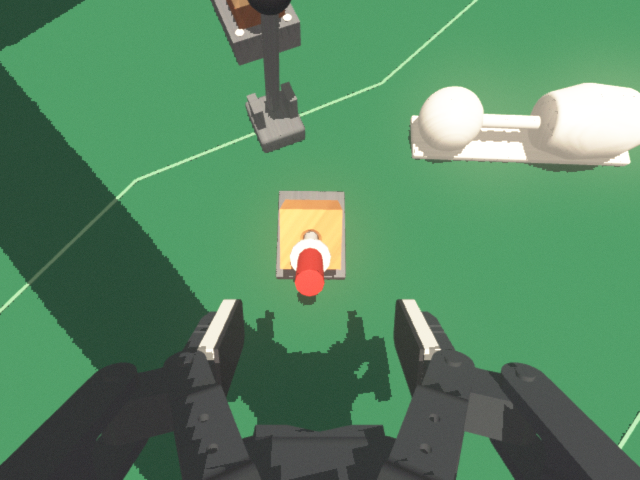

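```bash
cat > t2.py <<'E'
from tgt import *
a=np.array([-.078,-.5595,.825]); top=np.array([.4983,-.3382,.1224]); G=top-.014*a
import sys; need(a,G,float(sys.argv[1]))
E
python3 t2.py .07; python3 t2.py .02; python3 t2.py 0
```

```text
turn(0.1rad) [ 0.025  0.196 -0.085] shift(20mm) [-0.189 -0.191 -0.179] target [ 0.4818 -0.4563  0.2965] cur [ 0.4856 -0.4525  0.3001]
turn(0.1rad) [ 0.025  0.196 -0.085] shift(20mm) [ 0.006  1.208 -2.242] target [ 0.4857 -0.4283  0.2552] cur [ 0.4856 -0.4525  0.3001]
turn(0.1rad) [ 0.025  0.196 -0.085] shift(20mm) [ 0.084  1.768 -3.067] target [ 0.4873 -0.4171  0.2387] cur [ 0.4856 -0.4525  0.3001]
```

Call:
{"name": "carry_out", "arguments": {"increments": [[[0.03, 0.2, -0.08], [-0.19, -0.19, -0.18], 0.75], [[0, 0, 0], [0.06, 0.47, -0.7], 0.75], [[0, 0, 0], [0.06, 0.47, -0.7], 0.75], [[0, 0, 0], [0.06, 0.47, -0.7], 0.75], [[0, 0, 0], [0, 0, 0], 0.75]]}}

```text
t: 30.65
tool_pos: [0.487, -0.4217, 0.2545]
tool_rot: [0.564, 1.477, 0.364]
contact_force: [-0.4, 0.6, -0.1]
opening: 0.0641
```

```bash
python3 g.py; python3 t2.py 0
```

```text
phi 82.45 ax [ 0.0752  0.5568 -0.8272] p [ 0.487  -0.4217  0.2545] g [ 0.4987 -0.3354  0.1262] f [-0.4  0.6 -0.1] op 0.0641 30.65
turn(0.1rad) [ 0.039  0.007 -0.06 ] shift(20mm) [ 0.015  0.231 -0.786] target [ 0.4873 -0.4171  0.2387] cur [ 0.487  -0.4217  0.2545]
```

Call:
{"name": "carry_out", "arguments": {"increments": [[[0.04, 0, -0.06], [0.02, 0.12, -0.4], 0.75], [[0, 0, 0], [0, 0.12, -0.38], 0.75], [[0, 0, 0], [0, 0, 0], 0.75]]}}

```text
t: 30.95
tool_pos: [0.4878, -0.4154, 0.2374]
tool_rot: [0.571, 1.475, 0.363]
contact_force: [-0.5, -0.0, -0.2]
opening: 0.064
```

```bash
python3 g.py; python3 t2.py 0
```

```text
phi 82.13 ax [ 0.0779  0.5601 -0.8248] p [ 0.4878 -0.4154  0.2374] g [ 0.4998 -0.3285  0.1096] f [-0.5 -0.  -0.2] op 0.064 30.95
turn(0.1rad) [-0.005  0.005 -0.009] shift(20mm) [-0.023 -0.087  0.067] target [ 0.4873 -0.4171  0.2387] cur [ 0.4878 -0.4154  0.2374]
```

Call:
{"name": "carry_out", "arguments": {"increments": [[[0, 0, 0], [-0.02, -0.08, 0.07], 0.75], [[0, 0, 0], [0, 0, 0], 0.1], [[0, 0, 0], [0, 0, 0], 0.1], [[0, 0, 0], [0, 0, 0], 0.1], [[0, 0, 0], [0, 0, 0], 0.1], [[0, 0, 0], [0, 0, 0], 0.1], [[0, 0, 0], [0, 0, 0], 0.1]], "squeeze": 70}}

```text
t: 31.65
tool_pos: [0.4873, -0.4185, 0.2404]
tool_rot: [0.57, 1.474, 0.362]
contact_force: [0.3, 1.0, 0.0]
opening: 0.0139
```

```bash
python3 g.py; python3 t2.py 0
```

```text
phi 82.14 ax [ 0.0794  0.5586 -0.8257] p [ 0.4873 -0.4185  0.2404] g [ 0.4996 -0.3319  0.1124] f [0.3 1.  0. ] op 0.0139 31.65
turn(0.1rad) [ 0.012  0.017 -0.   ] shift(20mm) [-0.     0.069 -0.081] target [ 0.4873 -0.4171  0.2387] cur [ 0.4873 -0.4185  0.2404]
```

Call:
{"name": "carry_out", "arguments": {"increments": [[[0, 0, 0], [-0.03, -0.22, 0.33], 0.1], [[0, 0, 0], [-0.05, -0.36, 0.53], 0.1], [[0, 0, 0], [-0.05, -0.36, 0.53], 0.1], [[0, 0, 0], [0, 0, 0], 0.1]]}}

```text
t: 32.05
tool_pos: [0.4846, -0.439, 0.2705]
tool_rot: [0.569, 1.473, 0.361]
contact_force: [0.2, -1.0, -0.9]
opening: 0.0137
```

```bash
python3 g.py; python3 t2.py 0.06
```

```text
phi 82.14 ax [ 0.0801  0.5576 -0.8263] p [ 0.4846 -0.439   0.2705] g [ 0.497  -0.3525  0.1424] f [ 0.2 -1.  -0.9] op 0.0137 32.05
turn(0.1rad) [0.024 0.022 0.004] shift(20mm) [-0.097 -0.585  0.887] target [ 0.4826 -0.4507  0.2882] cur [ 0.4846 -0.439   0.2705]
```

Call:
{"name": "carry_out", "arguments": {"increments": [[[0, 0, 0], [-0.09, -0.57, 0.85], 0.1], [[0, 0, 0], [-0.08, -0.56, 0.85], 0.1], [[0, 0, 0], [0, -0.2, 1], 0.1], [[-0.6, 0.08, 0], [0, 0, 1], 0.1], [[-0.6, 0.08, 0], [0, 0, 1], 0.1], [[-0.6, 0.08, 0], [0, 0, 1], 0.1], [[-0.6, 0.08, 0], [0, 0.2, 1], 0.1], [[-0.6, 0.08, 0], [0, 0.5, 1], 0.1]]}}

```text
t: 32.85
tool_pos: [0.4783, -0.4549, 0.4271]
tool_rot: [0.337, 1.536, 0.112]
contact_force: [1.4, 0.0, -1.2]
opening: 0.0145
```

Call:
{"name": "carry_out", "arguments": {"increments": [[[-0.6, 0.08, 0], [0, 0.8, 0.7], 0.1], [[-0.6, 0.08, 0.1], [0, 1, 0.3], 0.1], [[-0.6, 0.08, 0.1], [0, 1, 0], 0.1], [[-0.6, 0.08, 0.1], [0, 1, 0], 0.1], [[-0.5, 0.08, 0.1], [0, 1, 0], 0.1], [[0, 0, 0.1], [0, 1, 0], 0.1]]}}

```text
t: 33.45
tool_pos: [0.4769, -0.3367, 0.4558]
tool_rot: [0.056, 1.564, -0.094]
contact_force: [0.0, 0.6, -1.1]
opening: 0.0143
```

```bash
python3 g.py
python3 - <<'E'
from h import *
snap("w15"); snap("s15","side")
E
```

```text
phi 84.53 ax [ 0.0038 -0.0247 -0.9997] p [ 0.4769 -0.3367  0.4558] g [ 0.4775 -0.3406  0.3009] f [ 0.   0.6 -1.1] op 0.0143 33.45
```

View pics/w15.png

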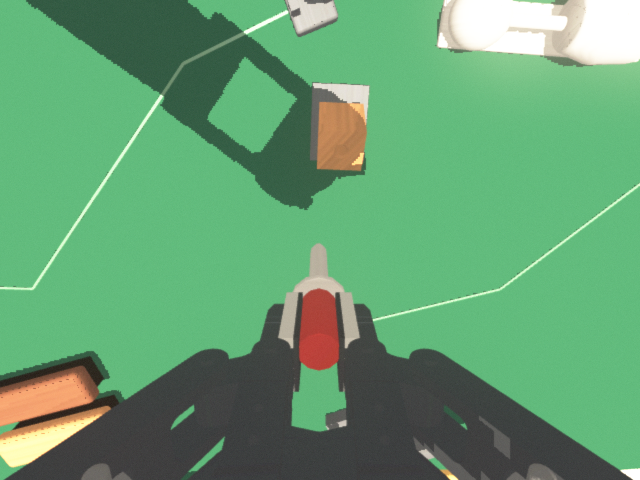

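View pics/s15.png

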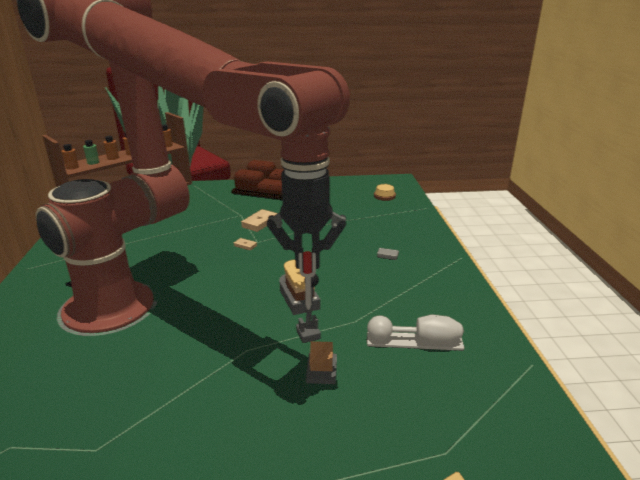

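```bash
cat > held.py <<'E'
from pin import *
def held(name,c,T,p):
    d=np.load(name+".npy"); im=cv2.imread(f"pics/{name}.png"); P=cloud(c,d); L=(P-p)@T  # tool coords
    h=cv2.cvtColor(im,cv2.COLOR_BGR2HSV)
    m=(d>0)&(np.abs(L[...,2])<.02)&(np.abs(L[...,1])<.03)
    mr=cv2.erode((m&red(im)).astype(np.uint8),np.ones((3,3)))>0
    ms=cv2.erode((m&~red(im)&(L[...,0]>.19)&(L[...,0]<.27)&(np.abs(L[...,2])<.012)).astype(np.uint8),np.ones((3,3)))>0
    for nm,mm,r in(("handle",mr,.008),("shank",ms,.005)):
        Q=L[mm]; print(nm,len(Q), Q.min(0).round(4),Q.max(0).round(4))
        if len(Q)<15: continue
        s=Q[:,0]; 
        if nm=="shank": Q=Q[s<.244]
        f=lambda x:(np.hypot(Q[:,1]-x[0]-x[1]*(Q[:,0]-.2),Q[:,2]-x[2]-x[3]*(Q[:,0]-.2))-r)*1000
        b=least_squares(f,[0,0,0,0],loss="soft_l1"); print("  y,z at .2:",(b.x[[0,2]]*1000).round(2),"slopes",b.x[[1,3]].round(4),"rms",np.sqrt(np.mean(b.fun**2)).round(2))
    for x in np.arange(.14,.27,.005):
        s=m&(L[...,0]>x)&(L[...,0]<x+.005)&(np.abs(L[...,2])<.014)
        if s.sum(): print(round(x,3),s.sum(),(L[s][:,1].max()*1000).round(1),(L[s][:,2].min()*1000).round(1),(L[s][:,2].max()*1000).round(1))
if __name__=="__main__":
    ph,T,p=phi(); held("w15",get_calibration("wrist"),T,p)
E
python3 held.py
```

```text
handle 871 [ 0.1399 -0.0057 -0.0061] [0.1513 0.0091 0.0064]
  y,z at .2: [20.18 48.17] slopes [0.3625 0.9246] rms 3.06
shank 413 [ 0.1996  0.003  -0.0043] [0.2439 0.0064 0.0041]
  y,z at .2: [0.76 0.01] slopes [ 0.0002 -0.0062] rms 0.23
0.14 1745 11.3 -13.6 13.8
0.145 579 11.3 -13.4 13.7
0.15 529 11.5 -13.5 13.8
0.155 441 11.0 -13.4 13.8
0.16 421 11.4 -13.5 13.7
0.165 359 11.1 -13.5 13.8
0.17 205 10.3 -13.3 13.5
0.175 668 14.1 -11.2 11.6
0.18 34 13.7 -11.4 11.2
0.195 13 6.1 -2.6 2.4
0.2 62 6.4 -4.3 4.0
0.205 67 6.2 -4.9 4.6
0.21 65 6.3 -5.0 4.8
0.215 56 6.2 -5.0 4.8
0.22 57 6.0 -4.7 4.9
0.225 51 6.1 -4.8 4.5
0.23 46 6.1 -4.9 4.6
0.235 48 6.1 -5.0 4.7
0.24 43 6.2 -5.1 4.8
0.245 4 5.2 -2.1 1.7
0.25 3 4.1 -0.8 0.5
```

Call:
{"name": "carry_out", "arguments": {"increments": [[[0.25, 0.04, 0], [0, 1, 0], 0.1], [[0, 0, 0], [0, 1, 0], 0.1], [[0, 0, 0], [0, 1, 0], 0.1], [[0, 0, 0], [0, 1, 0], 0.1], [[0, 0, 0], [0, 1, 0], 0.1], [[0, 0, 0], [0, 1, 0], 0.1], [[0, 0, 0], [0, 1, 0], 0.1], [[0, 0, 0], [0, 1, 0], 0.1]]}}

```text
t: 34.35
tool_pos: [0.4757, -0.1692, 0.4558]
tool_rot: [0.082, 1.57, -0.075]
contact_force: [0.7, 0.1, -1.7]
opening: 0.0143
```

Call:
{"name": "carry_out", "arguments": {"increments": [[[0, 0, 0], [0, 1, 0], 0.1], [[0, 0, 0], [0, 1, 0], 0.1], [[0, 0, 0], [0, 1, 0], 0.1], [[0, 0, 0], [0, 1, 0], 0.1], [[0, 0, 0], [0, 1, 0], 0.1], [[0, 0, 0], [0, 1, 0], 0.1], [[0, 0, 0], [0, 0, 0], 0.1]]}}

```text
t: 35.05
tool_pos: [0.4734, -0.0398, 0.4559]
tool_rot: [0.082, 1.57, -0.074]
contact_force: [-0.4, -0.8, -1.0]
opening: 0.014
```

```bash
python3 g.py
```

```text
phi 84.31 ax [ 0.      0.0053 -1.    ] p [ 0.4734 -0.0398  0.4559] g [ 0.4734 -0.0389  0.3009] f [-0.4 -0.8 -1. ] op 0.014 35.05
```

Call:
{"name": "carry_out", "arguments": {"increments": [[[-0.05, 0, 0], [0.06, 0.98, 0], 0.1], [[0, 0, 0], [0, 0, -1], 0.1], [[0, 0, 0], [0, 0, -1], 0.1], [[0, 0, 0], [0, 0, -1], 0.1], [[0, 0, 0], [0, 0, -1], 0.1], [[0, 0, 0], [0, 0, 0], 0.1]]}}

```text
t: 35.65
tool_pos: [0.4736, -0.0203, 0.375]
tool_rot: [0.076, 1.566, -0.081]
contact_force: [-0.6, 0.7, -1.3]
opening: 0.0139
```

```bash
python3 g.py; sed -i 's/"w15"/"w16"/' held.py
python3 - <<'E'
from h import *
c,im,d=snap("w16")
for lo,hi in((.022,.04),(.076,.086)):
  r=rect(c,d,lo,hi,(.47,0),.13); print({k:r[k] for k in("ctr","L","W","ang","z")})
E
python3 held.py | sed -n 3,4p
```

```text
phi 84.25 ax [ 0.0037 -0.0036 -1.    ] p [ 0.4736 -0.0203  0.375 ] g [ 0.4742 -0.0209  0.22  ] f [-0.6  0.7 -1.3] op 0.0139 35.65
{'ctr': (469.7, -2.5), 'L': 145.0, 'W': 70.0, 'ang': 105.62, 'z': 0.0295}
{'ctr': (474.0, -14.5), 'L': 117.6, 'W': 52.0, 'ang': 105.61, 'z': 0.0817}
shank 390 [ 0.2004  0.003  -0.0043] [0.2434 0.0064 0.0042]
  y,z at .2: [ 0.69 -0.07] slopes [ 0.0018 -0.0007] rms 0.21
```

View pics/w16.png

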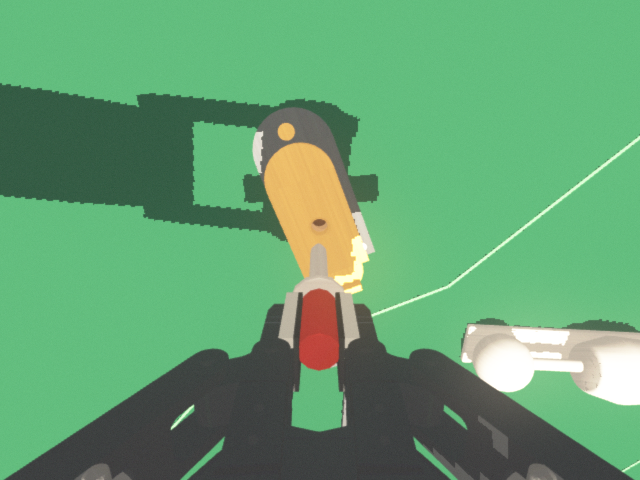

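Call:
{"name": "carry_out", "arguments": {"increments": [[[0.03, 0.04, 0], [0.05, 0.01, -0.5], 0.1], [[0, 0, 0], [0, 0, -0.7], 0.1], [[0, 0, 0], [0, 0, 0], 0.1]]}}

```text
t: 36.0
tool_pos: [0.4759, -0.0209, 0.3544]
tool_rot: [0.078, 1.562, -0.081]
contact_force: [-0.9, 0.3, -2.1]
opening: 0.0141
```

```bash
python3 g.py
```

```text
phi 84.19 ax [ 0.0072 -0.0023 -1.    ] p [ 0.4759 -0.0209  0.3544] g [ 0.477  -0.0213  0.1994] f [-0.9  0.3 -2.1] op 0.0141 36.0
```

Call:
{"name": "carry_out", "arguments": {"increments": [[[0.02, 0.08, 0], [-0.07, 0.04, -0.3], 0.1], [[0, 0, 0], [0, 0, 0], 0.1]]}}

```text
t: 36.2
tool_pos: [0.4746, -0.0202, 0.3484]
tool_rot: [0.079, 1.57, -0.08]
contact_force: [-0.2, -0.2, -0.9]
opening: 0.0142
```

```bash
python3 g.py
```

```text
phi 84.18 ax [-9.e-04 -3.e-04 -1.e+00] p [ 0.4746 -0.0202  0.3484] g [ 0.4745 -0.0202  0.1934] f [-0.2 -0.2 -0.9] op 0.0142 36.2
```

Call:
{"name": "carry_out", "arguments": {"increments": [[[0, 0.02, 0], [-0.02, 0, -0.3], 0.1], [[0, 0.02, 0], [-0.02, 0, -0.3], 0.1], [[0, 0.02, 0], [-0.02, 0, -0.3], 0.1], [[0, 0, 0], [0, 0, 0], 0.1]]}}

```text
t: 36.6
tool_pos: [0.4737, -0.0201, 0.3299]
tool_rot: [0.079, 1.574, -0.08]
contact_force: [-0.0, 0.6, -1.3]
opening: 0.0141
```

```bash
python3 g.py
```

```text
phi 84.2 ax [-4.6e-03 -8.0e-04 -1.0e+00] p [ 0.4737 -0.0201  0.3299] g [ 0.473  -0.0203  0.1749] f [-0.   0.6 -1.3] op 0.0141 36.6
```

Call:
{"name": "carry_out", "arguments": {"increments": [[[0, -0.05, 0], [0.045, 0, -0.2], 0.1], [[0, 0, 0], [0, 0, -0.3], 0.1], [[0, 0, 0], [0, 0, 0], 0.1]]}}

```text
t: 36.9
tool_pos: [0.4746, -0.0201, 0.319]
tool_rot: [0.079, 1.569, -0.08]
contact_force: [-0.6, 0.9, -1.3]
opening: 0.0139
```

```bash
python3 g.py
```

```text
phi 84.2 ax [ 2.e-04 -7.e-04 -1.e+00] p [ 0.4746 -0.0201  0.319 ] g [ 0.4746 -0.0202  0.164 ] f [-0.6  0.9 -1.3] op 0.0139 36.9
```

Call:
{"name": "carry_out", "arguments": {"increments": [[[0, 0, 0], [0, 0, -0.3], 0.1], [[0, 0, 0], [0, 0, -0.3], 0.1], [[0, 0, 0], [0, 0, -0.3], 0.1], [[0, 0, 0], [0, 0, 0], 0.1]]}}

```text
t: 37.3
tool_pos: [0.4744, -0.0201, 0.2991]
tool_rot: [0.079, 1.57, -0.08]
contact_force: [0.1, -0.3, -1.1]
opening: 0.0138
```

```bash
python3 g.py
```

```text
phi 84.2 ax [-6.e-04 -6.e-04 -1.e+00] p [ 0.4744 -0.0201  0.2991] g [ 0.4743 -0.0202  0.1441] f [ 0.1 -0.3 -1.1] op 0.0138 37.3
```

Call:
{"name": "carry_out", "arguments": {"increments": [[[0, 0, 0], [0.01, 0, -0.3], 0.1], [[0, 0, 0], [0, 0, -0.3], 0.1], [[0, 0, 0], [0, 0, -0.3], 0.1], [[0, 0, 0], [0, 0, 0], 0.1]]}}

```text
t: 37.7
tool_pos: [0.4746, -0.0201, 0.2793]
tool_rot: [0.079, 1.57, -0.08]
contact_force: [-0.9, -0.2, -1.4]
opening: 0.014
```

```bash
python3 g.py
```

```text
phi 84.2 ax [-8.e-04 -6.e-04 -1.e+00] p [ 0.4746 -0.0201  0.2793] g [ 0.4745 -0.0202  0.1243] f [-0.9 -0.2 -1.4] op 0.014 37.7
```

Tip is now in the base hole. About 16 mm remain.

Call:
{"name": "carry_out", "arguments": {"increments": [[[0, 0, 0], [0, 0, -0.3], 0.1], [[0, 0, 0], [0, 0, -0.25], 0.1], [[0, 0, 0], [0, 0, 0], 0.1]]}}

```text
t: 38.0
tool_pos: [0.4747, -0.0201, 0.2674]
tool_rot: [0.079, 1.57, -0.08]
contact_force: [-0.4, 0.5, -1.8]
opening: 0.0141
```

```bash
python3 g.py
```

```text
phi 84.2 ax [-7.e-04 -6.e-04 -1.e+00] p [ 0.4747 -0.0201  0.2674] g [ 0.4746 -0.0202  0.1124] f [-0.4  0.5 -1.8] op 0.0141 38.0
```

Call:
{"name": "carry_out", "arguments": {"increments": [[[0, 0, 0], [0, 0, -0.12], 0.1], [[0, 0, 0], [0, 0, -0.1], 0.1], [[0, 0, 0], [0, 0, 0], 0.1]]}}

```text
t: 38.3
tool_pos: [0.4751, -0.0201, 0.2636]
tool_rot: [0.079, 1.569, -0.08]
contact_force: [0.4, -0.4, -2.2]
opening: 0.0143
```

```bash
python3 g.py; python3 -c "
from h import *
snap('w17')"
```

```text
phi 84.2 ax [ 4.e-04 -7.e-04 -1.e+00] p [ 0.4751 -0.0201  0.2636] g [ 0.4751 -0.0203  0.1086] f [ 0.4 -0.4 -2.2] op 0.0143 38.3
```

View pics/w17.png

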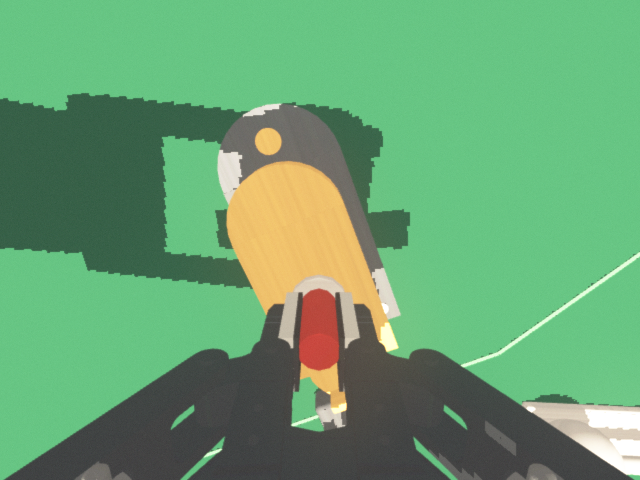

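Call:
{"name": "carry_out", "arguments": {"increments": [[[0, 0, 0], [-0.01, 0, -0.06], 0.1], [[0, 0, 0], [0, 0, -0.04], 0.1], [[0, 0, 0], [0, 0, 0], 0.1]]}}

```text
t: 38.65
tool_pos: [0.4755, -0.0202, 0.2636]
tool_rot: [0.079, 1.567, -0.08]
contact_force: [0.1, -0.2, -1.7]
opening: 0.0142
```

```bash
python3 g.py
```

```text
phi 84.21 ax [ 0.0019 -0.001  -1.    ] p [ 0.4755 -0.0202  0.2636] g [ 0.4757 -0.0204  0.1086] f [ 0.1 -0.2 -1.7] op 0.0142 38.65
```

Call:
{"name": "carry_out", "arguments": {"increments": [[[0, 0.02, 0], [-0.02, 0, -0.12], 0.1], [[0, 0, 0], [0, 0, 0], 0.1]]}}

```text
t: 38.85
tool_pos: [0.4758, -0.0202, 0.2637]
tool_rot: [0.079, 1.568, -0.08]
contact_force: [-1.0, 0.1, -1.8]
opening: 0.014
```

```bash
python3 g.py
python3 - <<'E'
from h import *
c,im,d=snap("w18"); P=cloud(c,d)
r=rect(c,d,.076,.0835,(.47,0),.13); print({k:r[k] for k in("ctr","L","W","ang","z")})
v=slice(278,292)
print([ (row, (P[row,319]*1000).round(1)) for row in range(262,292,3)])
E
```

```text
phi 84.21 ax [ 9.e-04 -8.e-04 -1.e+00] p [ 0.4758 -0.0202  0.2637] g [ 0.4759 -0.0203  0.1087] f [-1.   0.1 -1.8] op 0.014 38.85
{'ctr': (471.9, -6.8), 'L': 102.2, 'W': 52.1, 'ang': 105.63, 'z': 0.0817}
[(262, array([478.2,  -1.6,  81.2])), (265, array([478.1,  -2.9,  81.5])), (268, array([478. ,  -4.1,  82.2])), (271, array([477.8,  -6.3,  80.5])), (274, array([477.6,  -7.5,  81. ])), (277, array([477.7,  -6.8,  85.7])), (280, array([477.5,  -8.5,  85.3])), (283, array([477.4,  -9.5,  86.3])), (286, array([477.3, -10.7,  86.7])), (289, array([477.2, -11.8,  87.4]))]
```

Call:
{"name": "carry_out", "arguments": {"increments": [[[0, 0, 0], [0, 0, 0], 0.5], [[0, 0, 0], [0, 0, 0], 0.5], [[0, 0, 0], [0, 0, 0], 0.5], [[0, 0, 0], [0, 0, 0.5], 0.5], [[0, 0, 0], [0, 0, 1], 0.5], [[0, 0, 0], [0, 0, 1], 0.5], [[0, 0, 0], [0, 0, 1], 0.5], [[0, 0, 0], [0, 0, 1], 0.5]]}}

```text
t: 39.7
tool_pos: [0.4742, -0.02, 0.3542]
tool_rot: [0.08, 1.574, -0.08]
contact_force: [-0.4, -1.2, 0.4]
opening: 0.0427
```

Call:
{"name": "carry_out", "arguments": {"increments": [[[0, 0, 0], [0, 0, 1], 0.5], [[0, 0, 0], [0, 0, 0], 0.5]]}}

```text
t: 39.9
tool_pos: [0.4749, -0.0202, 0.38]
tool_rot: [0.079, 1.566, -0.08]
contact_force: [0.9, 0.3, 0.6]
opening: 0.0426
```

```bash
python3 g.py
python3 - <<'E'
from pin import *
c,im,d=snap("w19"); P=cloud(c,d)
for lo,hi in((.022,.04),(.076,.0835)):
  r=rect(c,d,lo,hi,(.47,0),.13); print({k:r[k] for k in("ctr","L","W","ang","z")})
m=cv2.erode((red(im)&(d>0)).astype(np.uint8),np.ones((3,3)))>0; Q=P[m]; print(len(Q),Q.min(0).round(4),Q.max(0).round(4)); a,p,e=cyl(Q,(0,0)); print(a.round(4),(p+a*(.1-p[2])).round(4),e)
near=(np.hypot(P[...,0]-.475,P[...,1]+.0195)<.013)&(P[...,2]>.083)&(P[...,2]<.092)&(d>0); print("collar top z",np.percentile(P[near][:,2],[5,25,50,75]).round(4), near.sum())
snap("s19","side"); snap("t19","top")
E
```

```text
phi 84.2 ax [ 0.0037 -0.0014 -1.    ] p [ 0.4749 -0.0202  0.38  ] g [ 0.4755 -0.0204  0.225 ] f [0.9 0.3 0.6] op 0.0426 39.9
{'ctr': (469.7, -2.5), 'L': 144.9, 'W': 70.0, 'ang': 105.55, 'z': 0.0295}
{'ctr': (473.7, -13.5), 'L': 115.8, 'W': 52.0, 'ang': 105.59, 'z': 0.0817}
114 [ 0.47   -0.0253  0.1157] [ 0.4826 -0.0119  0.1232]
[0.4573 0.889  0.0255] [ 0.3348 -0.295   0.1212] 0.9814723587443734
collar top z [0.0845 0.0854 0.0858 0.0864] 405
```

View pics/w19.png

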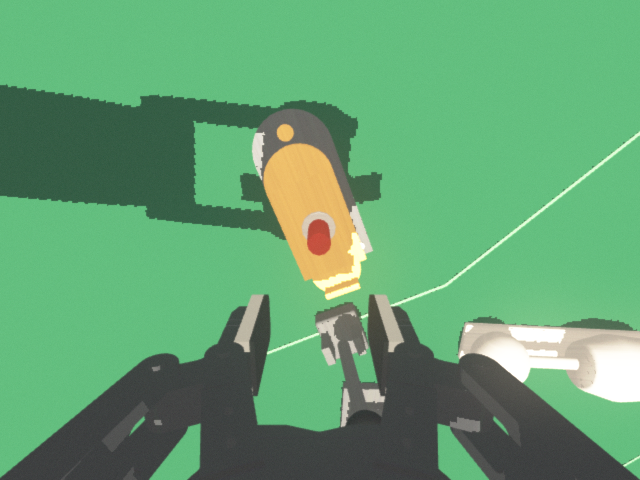

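View pics/s19.png

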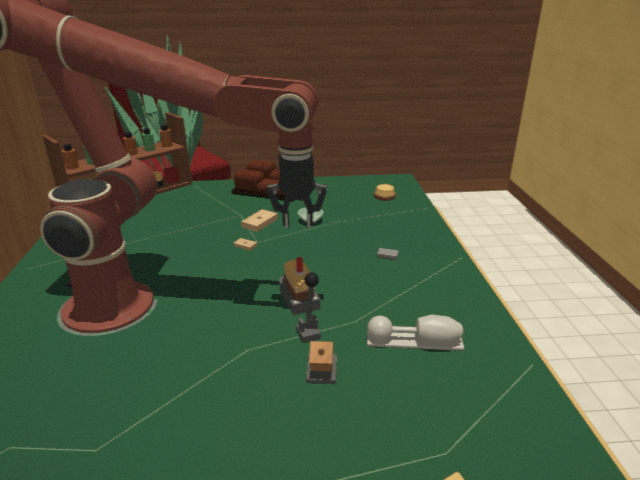

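Run:
```python
from h import *
print(finish_job(), get_obs()["t"])
```

```text
the job is handed in; nothing more can be done
the job is handed in; nothing more can be done
```

I stacked the walnut riser, boxwood riser and brass sole plate on the iron base, toe matching the base's toe. I then drew the red-handled pin from the holder, passed it down to the collar, let go and pulled clear. I handed in at about 40 s, under the 72 s limit.

What the last checks showed:
- **Squareness:** the sole plate lies at 105.6° and the base at 105.55°. The risers, measured as each was laid, were within about 0.2° of the base.
- **Hole alignment:** the holes measured within about 1 mm of each other, and the pin went through all of them without a visible rise in force.
- **Collar home:** the collar top read 85.8 mm. The plate top reads 81.7 mm and the collar is 4 mm thick, so it sits on the plate. I also commanded a further 1 to 2 mm down twice and it did not move, though the force reading stayed flat.
- **Pin uprightness:** after release I could not confirm this by measurement. Too little of the handle showed for my cylinder fit, so I rely on the pictures and the collar height.
- **Things to leave alone:** in the last side picture the tip dish, match safe, shoe form and lever appear where they started. I did not measure them again.

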